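Change the cover plate of a water beaker

ROBOT

A 6-joint arm with a two-finger parallel gripper is mounted at the origin on a cart in front of the work surface, level with it; the furniture and walls round the work are solid. World frame = base frame: x ahead of the robot, y to its left, z up, the work surface at z = 0. Lengths are in m, angles in degrees, forces in N, time in s.
With the tool pointing down it reaches from about 0.325 to 0.85 m from the base axis. Payload 15.5 kg.
Tool frame: the origin (TCP) lies on the centre line of the jaws, within the pads' length; the fingertips stand 19 mm ahead of it and the grasp point (between the pads) is the TCP; y points along the fingers, z is the direction in which the jaws open and shut, and the axes are right-handed (so a half turn about y gives the same grasp; the last joint's range is limited). The gripper opens to 91 mm and grips with 3 to 60 N. Pads are 32 mm wide; open, the fingers measure 118 mm over their backs; the gripper's body (76 mm by 178 mm) begins 60 mm behind the grasp point.
Start: joints at [-75.659, 28.281, 77.091, -0, 74.628, -5.472], TCP at [0.212, -0.588, 0.233] pointing down, gripper open.
Joint ranges: [-166.48, 166.48], [-47.26, 123.95], [12.59, 153.08], [-70.14, 250.14], [6.76, 159.57], [-176.63, 176.63]. Speed limits (degrees/s): [108.29, 108.29, 147.25, 172.46, 172.46, 172.46].

INTERFACE

Orientations are given as a 3x3 rotation matrix whose columns are the frame's x, y, z axes.
In Python, from bench import env, viewer gives the robot as it stands.
- The arm moves only by the tool send_rows, never from a script. Its argument "steps" is a list of rows, each an object of numbers: "tx", "ty", "tz": the shift along the world's x, y, z in cm; "yaw": the turn about the world's z in degrees. In form: [{"tx": .., "ty": .., "tz": .., "yaw": ..}, ...]. A call has 1 to 5 rows; each row is the pose to reach, as a shift and turn from the pose commanded when the call began; what a row does not reach only later rows make up. A row lasts 1/8 s, in which the tool goes at most 62.5 mm and 10.7 degrees, less where a joint would pass 70% of its speed; a pose out of reach is approached as far as the arm can. A call with a gripper value outside its range is refused whole. "grip" is the closure, from -1 (fully open) to 1 (shut), set as the call begins (left out, the last holds). The fingers move at their own pace and stop on an object; "squeeze" is the grip in N (left out, the last holds). Time passes only in rows, so rows that repeat a pose let the fingers close. It gives the time, the measured TCP pose, the force and the opening at its end, in the units of the state.
- env.get_obs(): the state, without advancing time (a new reading comes with each control period).
- viewer.snapshot(name): name is "scene" or "top"; returns a dict with "color" (420x560x3 uint8, blue, green, red), "K" (3x3 intrinsics, pixels), "D" ([k1, k2, p1, p2, k3] as OpenCV has them; the pictures are not rectified), "rvec" (rotation vector, rad) and "tvec" (3), from world to camera coordinates, as OpenCV has them. Camera axes: x right, y down, z forward; pixel columns grow to the right and rows downward; lengths in m; the calibration is good to about 2 mm. A picture is of the moment at which its call begins. There is no depth.
- env.finish_job(): hands the job in, once; it reports no verdict.
The state is a dict: "time_s": time; "joint_positions": joint angles; "qvel": joint speeds; "tau": joint torques, N m; "ee_pos": TCP position; "tcp_rot": TCP orientation; "ft_force": force on the tool from outside, world axes, zero at the start; "torque": the same for the moment, N m; "gripper_width": finger opening in m.
Only numpy, scipy, OpenCV 4.12 (cv2) and the standard library are available. Lean on these libraries where they do the work, as an engineer would, in place of code of your own. Each camera call takes 0.05 s, during which the arm holds its last target.

TASK

The glass plate that covers the small water beaker is dirty: lift it off and lay it flat in the stainless tray. Then slide the top clean plate of the plate carrier forward until it overhangs the front, pinch it there by its two long edges, and lay it gently over the beaker so that the mouth is completely closed. The beaker keeps standing in its place, the two spare plates stay in the carrier, and the other things on the bench are left alone.

Things in the scene. Friction and masses are not known exactly. Their poses are not given: they have to be found in the camera images.
- carrier: Plate carrier, fixed: white block 104 mm long (x), 88 wide (y), open in front, with an aluminium cheek along each side and two steel pins at the back. Origin under its middle, on the bench; -x is its front, the way plates are drawn out. Three 4 mm plates lie on its seat 30 mm up, in a channel 68 mm wide. Cheeks: 10 mm thick, tops 43 mm up, 1 mm above the top plate, so no edge can be gripped there.
- carrier_lip (a point): Middle of the top front edge of the aluminium lip across the carrier's front: 50.5 mm in front of the carrier's origin, 36 mm above the bench. The lip is 3 mm thick, holds back the two spare plates and lies 2 mm below the underside of the top plate, which passes over it.
- fresh_plate: Top clean glass plate, pale green, 90 (x) x 64 (y) x 4 mm, 58 g. Origin: middle of its underside. Starts over the carrier's origin, axes parallel to the carrier's, top face 42 mm above the bench, front edge 5.5 mm behind the lip's front. A fingertip pressed on it with 5 to 15 N drags it along. Drawn out under 45 mm it stays flat on the stack; farther, it tips.
- spare_high: Clean glass plate directly under the top one, same size; origin at the middle of its underside. Stays in the carrier.
- spare_low: Lowest clean glass plate in the carrier, same size; origin at the middle of its underside. Stays in the carrier.
- old_cover: The dirty cover plate, whitish with round brown stains, 90 mm (its x) x 64 mm (its y) x 4 mm, 58 g, lying loose and centred on the beaker's rim at the start, so its underside is 57 mm above the bench. Origin at the middle of its underside.
- small_beaker: Small glass beaker, 44 x 47 mm across at the rim (spout included), 57 mm high, about 100 g, standing loose on the bench. Origin at the middle of its underside. It must be closed at the end by the clean plate and stand where it stood.
- beaker_mouth (a point): Middle of the beaker's mouth, level with the rim, 57 mm above the beaker's origin.
- wash_tray: Shallow stainless instrument tray, 119 mm (its x) x 229 mm (its y) x 18 mm, loose on the bench, 320 g. Origin at the middle of its underside; floor 2 mm up, 104 x 214 mm inside the 17 mm high walls. A plate laid with its long side along the tray's x leaves 7 mm at each end and plenty of room for fingers at its long edges.
- agar_bottle: Bystander: reagent bottle with white cap, 58 mm across, 103 mm high; origin at the middle of its underside.
- bench_timer: Bystander: white bench timer lying on its back, 58 x 62 x 18 mm; origin at the middle of its underside.
- forceps: Bystander: steel forceps lying on the bench, 115 mm long (its y), 9 mm high; origin at the middle of the underside.
- seedling_dish: Bystander: open dish with seedlings, 62 mm across, 23 mm high; origin at the middle of its underside.
Things that resemble listed ones, but are neither listed nor needed, are in the scene too. Leave any purple or yellow look-alike of the old_cover alone.

How it is judged (in metres and radians):
On the way:
1. The top clean plate overhangs the carrier's front lip by at least 12 mm while it still rests flat on the stack (x of fresh_plate in the frame of carrier between -0.047 and -0.0175 m and height (world z) of fresh_plate between 0.0355 and 0.0405 m and angle between fresh_plate's own z axis and vertical below 0.06 rad), for 0.2 s.
At the end, for the whole second after the job is handed in: Clean plate at rest, level on the beaker's rim, mouth fully covered (centred within 21 mm along, 9 mm across the plate); beaker upright, within 30 mm of its start; dirty cover at rest, flat on the tray's floor; both spare plates in the carrier within 8 mm of their place (angle between each of fresh_plate, small_beaker's own z axis and vertical below 0.06 rad and z of fresh_plate in the frame of beaker_mouth between -0.003 and 0.004 m and x of beaker_mouth in the frame of fresh_plate between -0.021 and 0.021 m and y of beaker_mouth in the frame of fresh_plate between -0.009 and 0.009 m and linear speed of each of fresh_plate, small_beaker, old_cover below 0.02 m/s and distance of small_beaker from where it was at the start of the episode below 0.03 m and x of old_cover in the frame of wash_tray between -0.03 and 0.03 m and y of old_cover in the frame of wash_tray between -0.085 and 0.085 m and z of old_cover in the frame of wash_tray between -0.001 and 0.006 m and angle between old_cover's own z axis and vertical below 0.08 rad and x of spare_low in the frame of carrier between -0.008 and 0.008 m and height (world z) of each of spare_low, spare_high below 0.037 m and x of spare_high in the frame of carrier between -0.008 and 0.008 m); the robot touches nothing.
It fails at once if A plate is pressed hard on the beaker (over 30 N), or the clean plate is dropped (falls free at over 0.4 m/s, about 8 mm or more) (contact force between any of fresh_plate, old_cover and small_beaker above 30 N or (contact force between fresh_plate and anything else below 0.05 N and linear speed of fresh_plate above 0.4 m/s)).
It fails at once if The beaker is tipped (angle between small_beaker's own z axis and vertical above 0.35 rad).
It fails at once if The clean plate falls to the bench (height (world z) of fresh_plate below 0.02 m).
It fails at once if Tray shifted by over 40 mm (distance of wash_tray from where it was at the start of the episode above 0.04 m).
It fails at once if The bottle, timer, forceps or seedling dish is pushed about (over 25 mm) (distance of any of agar_bottle, bench_timer, forceps, seedling_dish from where it was at the start of the episode above 0.025 m).
It also fails if it takes over 64 s, if anything falls off the work surface, if the arm or the gripper's body presses on something with over 40 N, if the wrist force passes 120 N, or if a joint passes its speed limit or range.

## Working session

There is one attempt and no reset: what is moved stays moved. The work goes in short steps, Python scripts to look and compute and a tool call to move; the robot and the scene stay as the last step left them, time stands still between calls to the robot, and variables do not carry over. Pictures are saved under pics/ and viewed, and the job is handed in when it is done.

Besides the shell and the picture viewer there is one more tool, called after "Call:" by a JSON object that holds its "fn" and its "kwargs", one argument or row to a line. send_rows: Moves the arm, as the interface text tells. Its arguments: {"type":"object","properties":{"steps":{"type":"array"},"grip":{"type":"number"},"squeeze":{"type":"number"}},"required":["steps"]}

```bash
ls; mkdir -p pics; python3 - <<'E'
from bench import env, viewer
import cv2, numpy as np
for n in ("scene","top"):
    s=viewer.snapshot(n); cv2.imwrite(f"pics/{n}0.png",s["color"])
    R=cv2.Rodrigues(s["rvec"])[0]; print(n,s["K"],s["D"],"cam pos",(-R.T@np.ravel(s["tvec"])).round(3), R.round(2).tolist())
o=env.get_obs(); print(o)
E
```

```text
pics
scene [[449.40006737   0.         285.88139053]
 [  0.         449.40006737 218.22212163]
 [  0.           0.           1.        ]] [-0.01504846  0.          0.          0.          0.        ] cam pos [-0.634 -0.681  0.748] [[0.5, -0.87, -0.0], [-0.38, -0.21, -0.9], [0.78, 0.45, -0.43]]
top [[521.24251853   0.         277.2972825 ]
 [  0.         521.24251853 203.82335092]
 [  0.           0.           1.        ]] [0.03514538 0.         0.         0.         0.        ] cam pos [0.438 0.023 1.416] [[0.02, -1.0, 0.02], [-0.99, -0.02, -0.1], [0.1, -0.02, -0.99]]
{'time_s': 0.1, 'joint_positions': array([-7.56579705e+01,  2.83110409e+01,  7.71226548e+01,  1.17864543e-03,
        7.46289410e+01, -5.46998796e+00]), 'qvel': array([ 0.056057  , -0.10907262, -0.10126703,  0.01926976,  0.02696499,
       -0.03356364]), 'tau': array([ 1.96641369e-03, -8.80234051e+01, -3.82546377e+01,  7.05358665e-02,
        4.81508800e-02, -5.43050874e-06]), 'ee_pos': array([ 0.21178344, -0.58768954,  0.23240643]), 'tcp_rot': array([[-9.40811567e-01, -2.51583045e-04,  3.38929980e-01],
       [-3.38930051e-01,  1.06405846e-03, -9.40810974e-01],
       [-1.23949223e-04, -9.99999402e-01, -1.08634756e-03]]), 'ft_force': array([0.73028427, 0.09614853, 1.02381347]), 'torque': array([ 0.00852915,  0.02085625, -0.00046091]), 'gripper_width': 0.09152560099396079}
```

View pics/scene0.png

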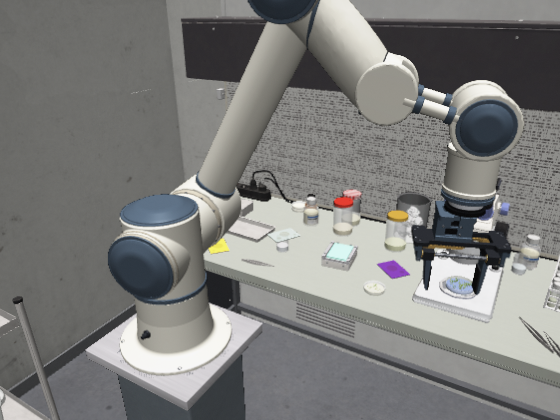

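View pics/top0.png

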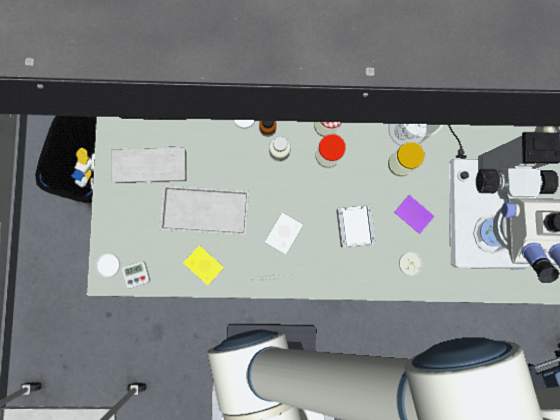

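```bash
python3 - <<'E'
import cv2
t=cv2.imread("pics/top0.png"); s=cv2.imread("pics/scene0.png")
cv2.imwrite("pics/top0c.png",cv2.resize(t[135:295,85:445],None,fx=2.2,fy=2.2,interpolation=cv2.INTER_CUBIC))
cv2.imwrite("pics/scene0c.png",cv2.resize(s[185:305,200:420],None,fx=3.6,fy=3.6,interpolation=cv2.INTER_CUBIC))
cv2.imwrite("pics/top0d.png",cv2.resize(t[195:265,255:385],None,fx=6,fy=6,interpolation=cv2.INTER_CUBIC))
E
```

```text
(no output)
```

View pics/top0c.png

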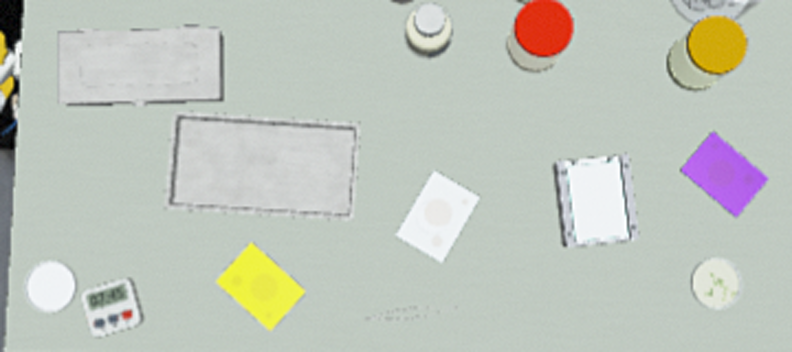

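View pics/scene0c.png

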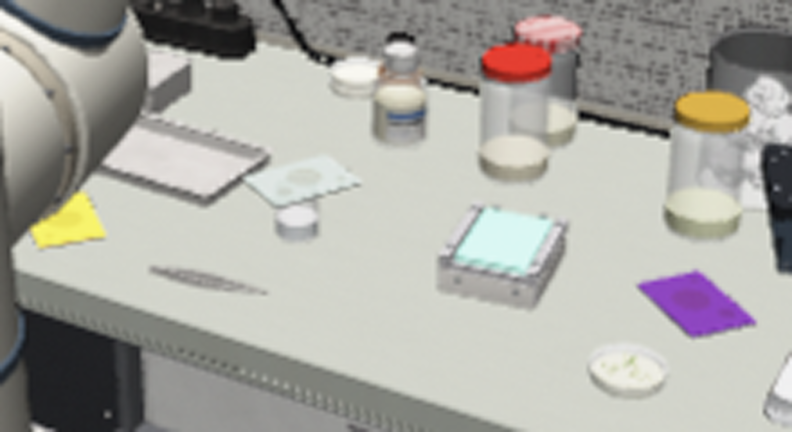

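View pics/top0d.png

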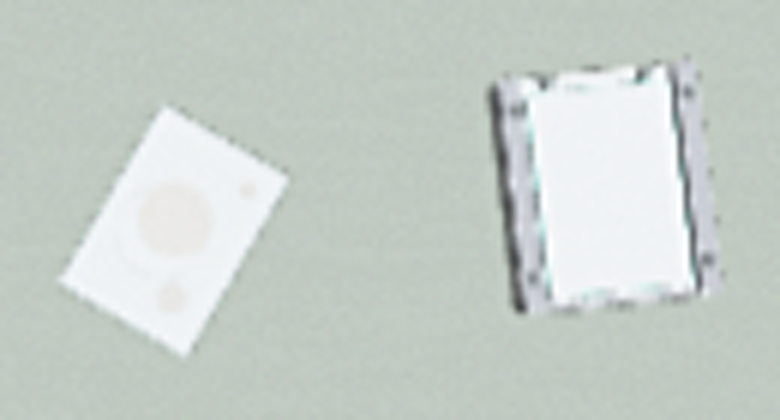

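```bash
cat > h.py <<'E'
import cv2, numpy as np
def cam(s):
    R=cv2.Rodrigues(np.array(s["rvec"],float))[0]; t=np.ravel(s["tvec"]); return R,t,-R.T@t
def ray(s,px):
    R,t,c=cam(s); u=cv2.undistortPoints(np.array(px,float).reshape(-1,1,2),s["K"],np.array(s["D"])).reshape(-1,2)
    return c,np.c_[u,np.ones(len(u))]@R
def plane(s,px,z):
    c,d=ray(s,px); return c+d*((z-c[2])/d[:,2])[:,None]
def tri(s1,p1,s2,p2):
    c1,d1=ray(s1,p1);c2,d2=ray(s2,p2);o=[]
    for a,b in zip(d1,d2):
        A=np.c_[a,-b]; l=np.linalg.lstsq(A,c2-c1,rcond=None)[0]; o.append(((c1+a*l[0])+(c2+b*l[1]))/2)
    return np.array(o)
def proj(s,P):
    return cv2.projectPoints(np.array(P,float).reshape(-1,1,3),s["rvec"],s["tvec"],s["K"],np.array(s["D"]))[0].reshape(-1,2)
def rect(s,mask,z,off=(0,0)):
    cs,_=cv2.findContours(mask.astype(np.uint8),cv2.RETR_EXTERNAL,cv2.CHAIN_APPROX_NONE)
    c=max(cs,key=cv2.contourArea).reshape(-1,2)+np.array(off)
    W=plane(s,c,z)[:,:2]; r=cv2.minAreaRect((W*1000).astype(np.float32)); return r,c
def angs(r):
    b=cv2.boxPoints(r); e=[b[1]-b[0],b[2]-b[1]]; L=max(e,key=np.linalg.norm); a=np.degrees(np.arctan2(L[1],L[0]))%180
    return np.round(r[0],1),np.round(sorted(r[1]),1),round(a,1)
E
python3 - <<'E'
from bench import env, viewer
from h import *
import pickle
s=viewer.snapshot("top"); sc=viewer.snapshot("scene")
pickle.dump((s,sc),open("snap0.pkl","wb"))
im=s["color"].astype(int); mn=im.min(2)
def roi(m,x0,x1,y0,y1):
    o=np.zeros_like(m); o[y0:y1,x0:x1]=m[y0:y1,x0:x1]; return o
print("cover",angs(rect(s,roi(mn>222,255,310,205,265),0.061)[0]))
print("fresh",angs(rect(s,roi(mn>225,340,372,205,250),0.042)[0]))
# carrier: differs from bench colour
b=np.median(im[205:250,310:335].reshape(-1,3),0); print(b)
d=np.abs(im-b).max(2)
print("carrier",angs(rect(s,roi(d>22,330,382,200,252),0.043)[0]))
sat=im.max(2)-im.min(2)
print("tray diff px", im[185:190,200].tolist(), im[210,200],im[210,150])
m=(im[:,:,1]-im[:,:,2]<4)
print("tray",angs(rect(s,roi(m|(d>30),155,252,180,240),0.017)[0]))
ys=im[175:245,205].tolist(); print(ys)
E
```

```text
cover (array([503.9, -19. ]), array([62.2, 88.3]), np.float32(150.7))
fresh (array([ 528. , -210.3]), array([ 63.4, 100.5]), np.float32(7.1))
[193. 202. 192.]
carrier (array([ 526.3, -208.1]), array([ 94.2, 106.6]), np.float32(5.9))
tray diff px [[195, 204, 196], [192, 202, 191], [196, 204, 196], [203, 207, 202], [184, 184, 182]] [206 207 206] [192 200 190]
tray (array([564. , 194.3]), array([117.3, 227.3]), np.float32(87.3))
[[192, 200, 191], [196, 204, 194], [194, 204, 193], [194, 202, 193], [193, 202, 193], [193, 201, 192], [196, 204, 194], [191, 201, 191], [191, 201, 191], [193, 202, 192], [191, 201, 192], [192, 202, 192], [190, 201, 190], [209, 211, 206], [219, 219, 217], [159, 158, 156], [161, 161, 158], [197, 199, 196], [204, 206, 204], [205, 208, 204], [207, 210, 206], [209, 211, 209], [208, 210, 207], [210, 210, 208], [207, 208, 206], [206, 207, 205], [205, 206, 203], [205, 206, 203], [207, 206, 203], [206, 207, 205], [203, 203, 201], [203, 204, 201], [202, 203, 200], [200, 202, 200], [201, 202, 200], [208, 209, 206], [208, 210, 206], [206, 208, 206], [209, 209, 207], [204, 205, 203], [205, 208, 204], [209, 211, 209], [211, 212, 210], [212, 213, 210], [211, 212, 209], [212, 212, 210], [210, 211, 207], [209, 211, 207], [208, 210, 206], [208, 209, 208], [207, 208, 206], [206, 206, 203], [207, 208, 206], [207, 207, 205], [209, 211, 209], [172, 173, 170], [190, 192, 189], [202, 208, 201], [195, 203, 193], [195, 202, 191], [194, 202, 192], [192, 202, 193], [191, 201, 189], [192, 201, 191], [191, 200, 191], [194, 201, 194], [195, 203, 194], [193, 202, 191], [195, 203, 194], [196, 204, 194]]
```

```bash
cat > ov.py <<'E'
from h import *
import pickle
s,sc=pickle.load(open("snap0.pkl","rb"))
def box(c,a,lx,ly,z):
    a=np.radians(a); R=np.array([[np.cos(a),-np.sin(a)],[np.sin(a),np.cos(a)]])
    q=np.array([[1,1],[1,-1],[-1,-1],[-1,1]])*[lx/2,ly/2]
    return np.c_[q@R.T+c,np.full(4,z)]
import sys
items=[(box((.504,-.019),150.7,.09,.064,.061),(0,0,255)),(box((.527,-.209),6.5,.104,.088,.043),(255,0,0)),(box((.527,-.209),6.5,.09,.064,.042),(0,0,255)),(box((.527,-.209),6.5,.104,.088,.0),(255,0,255)),(box((.564,.194),-2.7,.119,.229,.018),(0,0,255))]
def draw(S,roi,f,name):
    x0,x1,y0,y1=roi; im=cv2.resize(S["color"][y0:y1,x0:x1],None,fx=f,fy=f,interpolation=cv2.INTER_CUBIC)
    for b,c in items:
        p=(proj(S,b)-[x0,y0]+.5)*f-.5
        cv2.polylines(im,[np.round(p).astype(np.int32)],True,c,1,cv2.LINE_AA)
    cv2.imwrite(name,im)
if __name__=="__main__":
    draw(s,(255,385,195,260),6,"pics/ov_a.png"); draw(s,(150,255,180,240),7,"pics/ov_b.png"); draw(sc,(225,365,205,275),5.6,"pics/ov_c.png")
E
python3 ov.py
```

```text
(no output)
```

View pics/ov_a.png

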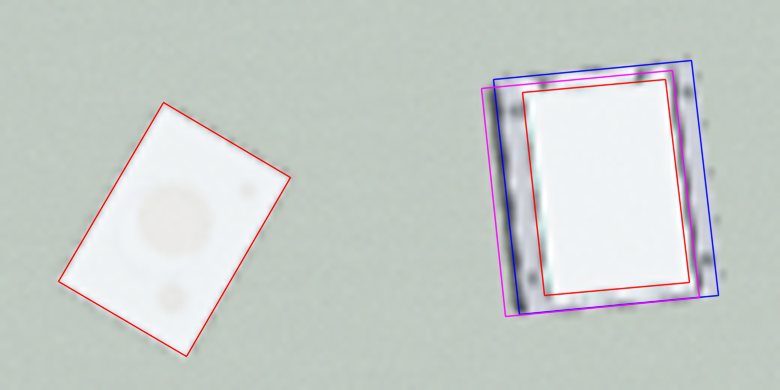

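View pics/ov_b.png

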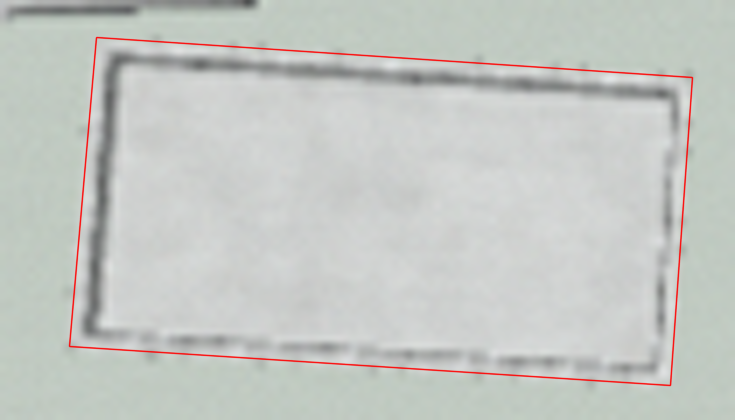

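View pics/ov_c.png

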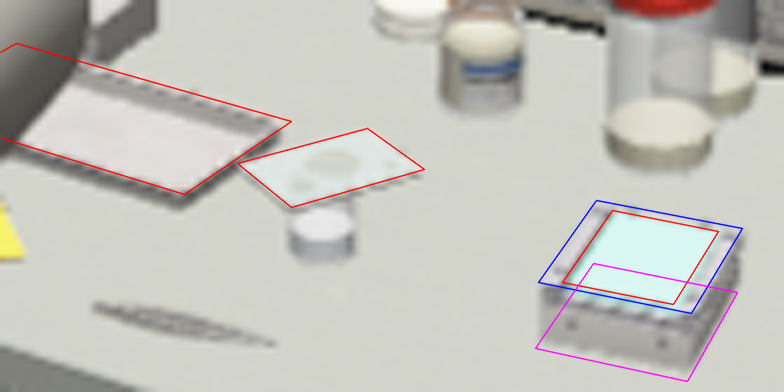

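```bash
python3 - <<'E'
from ov import *
im=sc["color"].astype(int)
m=np.zeros(im.shape[:2]); 
d=im[:,:,1]-im[:,:,2]; m[205:275,310:365]=(d>20)[205:275,310:365]
r,c=rect(sc,m,0.042); print("scene fresh",angs(r),len(c))
m=np.zeros(im.shape[:2]); 
print("scene cover px",im[236,285],im[225,310])
# profile in top along carrier y
t=s["color"].astype(np.float32)
a=np.radians(6.5); ex=np.array([np.cos(a),np.sin(a)]); ey=np.array([-np.sin(a),np.cos(a)])
for ax,(u,v,L) in {"y":(ey,ex,60),"x":(ex,ey,65)}.items():
    ks=np.arange(-L,L+1,2)
    acc=[]
    for w in ([-25,-15,-5,5,15,25]):
        P=np.array([np.array([.527,-.209])+u*k/1000+v*w/1000 for k in ks]); q=proj(s,np.c_[P,np.full(len(P),.043)]).astype(np.float32)
        acc.append(cv2.remap(t,q[:,0].reshape(1,-1),q[:,1].reshape(1,-1),cv2.INTER_LINEAR)[0])
    A=np.mean(acc,0); print(ax,[(int(k),int(x[0]),int(x[2])) for k,x in zip(ks,A)])
E
```

```text
scene fresh (array([ 522. , -212.3]), array([ 66. , 103.3]), np.float32(7.3)) 64
scene cover px [213 220 213] [176 185 184]
y [(-60, 193, 191), (-58, 193, 192), (-56, 193, 192), (-54, 193, 192), (-52, 192, 192), (-50, 192, 191), (-48, 192, 190), (-46, 200, 194), (-44, 211, 201), (-42, 214, 203), (-40, 212, 201), (-38, 195, 185), (-36, 143, 132), (-34, 166, 151), (-32, 233, 224), (-30, 248, 243), (-28, 246, 242), (-26, 245, 240), (-24, 245, 240), (-22, 244, 240), (-20, 245, 240), (-18, 244, 239), (-16, 244, 239), (-14, 244, 239), (-12, 244, 240), (-10, 244, 240), (-8, 244, 240), (-6, 244, 240), (-4, 244, 240), (-2, 244, 239), (0, 244, 239), (2, 245, 240), (4, 245, 240), (6, 245, 240), (8, 244, 239), (10, 244, 239), (12, 245, 239), (14, 245, 239), (16, 244, 239), (18, 244, 240), (20, 245, 240), (22, 245, 240), (24, 245, 241), (26, 247, 243), (28, 244, 236), (30, 210, 190), (32, 199, 182), (34, 208, 195), (36, 213, 202), (38, 214, 203), (40, 202, 191), (42, 147, 139), (44, 102, 99), (46, 120, 120), (48, 170, 170), (50, 192, 191), (52, 194, 193), (54, 193, 192), (56, 193, 192), (58, 193,
[... 404 characters left out ...]
, 245, 240), (-19, 245, 240), (-17, 245, 240), (-15, 245, 240), (-13, 245, 240), (-11, 245, 240), (-9, 245, 240), (-7, 245, 240), (-5, 245, 240), (-3, 245, 240), (-1, 245, 240), (1, 245, 240), (3, 245, 240), (5, 245, 240), (7, 245, 240), (9, 245, 240), (11, 245, 240), (13, 245, 239), (15, 245, 240), (17, 245, 240), (19, 245, 240), (21, 245, 240), (23, 245, 240), (25, 245, 240), (27, 245, 240), (29, 245, 240), (31, 245, 240), (33, 245, 240), (35, 245, 240), (37, 245, 240), (39, 245, 241), (41, 244, 238), (43, 241, 232), (45, 235, 224), (47, 232, 224), (49, 223, 216), (51, 203, 199), (53, 186, 185), (55, 190, 190), (57, 192, 191), (59, 193, 192), (61, 193, 192), (63, 194, 193), (65, 194, 192)]
```

```bash
python3 - <<'E'
from ov import *
t=s["color"].astype(np.float32)
a=np.radians(6.5); ex=np.array([np.cos(a),np.sin(a)]); ey=np.array([-np.sin(a),np.cos(a)])
ws=np.arange(-40,41,4); L=[];Rr=[]; ks=np.arange(-60,60,.5)
for w in ws:
    P=np.array([np.array([.527,-.209])+ey*k/1000+ex*w/1000 for k in ks]); q=proj(s,np.c_[P,np.full(len(P),.042)]).astype(np.float32)
    p=cv2.remap(t,q[:,0].reshape(1,-1),q[:,1].reshape(1,-1),cv2.INTER_LINEAR)[0][:,2]
    i=np.where((ks<0)&(p<195))[0][-1]; j=np.where((ks>0)&(p<215))[0][0]
    L.append(ks[i]);Rr.append(ks[j])
print(L,Rr)
for e in (L,Rr): print(np.polyfit(ws,e,1), np.degrees(np.polyfit(ws,e,1)[0]))
E
```

```text
[np.float64(-33.5), np.float64(-33.5), np.float64(-34.0), np.float64(-34.0), np.float64(-34.5), np.float64(-33.5), np.float64(-33.0), np.float64(-33.5), np.float64(-34.0), np.float64(-34.0), np.float64(-33.5), np.float64(-33.0), np.float64(-33.0), np.float64(-33.5), np.float64(-34.0), np.float64(-34.0), np.float64(-32.5), np.float64(-32.5), np.float64(-33.0), np.float64(-33.5), np.float64(-33.5)] [np.float64(28.0), np.float64(29.0), np.float64(29.5), np.float64(29.0), np.float64(29.0), np.float64(28.5), np.float64(28.5), np.float64(29.5), np.float64(29.5), np.float64(29.0), np.float64(29.0), np.float64(28.5), np.float64(29.0), np.float64(30.0), np.float64(29.5), np.float64(29.5), np.float64(29.0), np.float64(29.0), np.float64(31.0), np.float64(30.0), np.float64(29.5)]
[ 8.76623377e-03 -3.35000000e+01] 0.5022681970302725
[1.46103896e-02 2.92142857e+01] 0.8371136617171122
```

Call:
{"fn": "send_rows", "kwargs": {
  "steps": [
    {"tx":5.5,"ty":10.7,"tz":0,"yaw":-10},
    {"tx":8.5,"ty":16,"tz":0,"yaw":-20},
    {"tx":11,"ty":21.4,"tz":0,"yaw":-30},
    {"tx":14,"ty":26.8,"tz":0,"yaw":-40},
    {"tx":16,"ty":31,"tz":0,"yaw":-49.1}
  ],
  "grip": -1
}}

```text
time_s: 0.82
ee_pos: [0.3513, -0.3192, 0.233]
tcp_rot: [[-0.877, 0.0, -0.48], [0.48, -0.0, -0.877], [-0.0, -1.0, -0.0]]
ft_force: [0.8, -1.1, 0.7]
gripper_width: 0.0913
```

Call:
{"fn": "send_rows", "kwargs": {
  "steps": [
    {"tx":2.7,"ty":5.5,"tz":0,"yaw":0},
    {"tx":5.4,"ty":11,"tz":-2,"yaw":0},
    {"tx":8,"ty":16,"tz":-4,"yaw":0},
    {"tx":10.8,"ty":21.5,"tz":-6,"yaw":0},
    {"tx":13.5,"ty":26.8,"tz":-8,"yaw":0}
  ]
}}

```text
time_s: 1.45
ee_pos: [0.4854, -0.0533, 0.1533]
tcp_rot: [[-0.88, 0.001, -0.475], [0.475, -0.0, -0.88], [-0.001, -1.0, -0.0]]
ft_force: [1.2, -1.7, 0.3]
gripper_width: 0.0911
```

Call:
{"fn": "send_rows", "kwargs": {
  "steps": [
    {"tx":0,"ty":0,"tz":0,"yaw":0},
    {"tx":0,"ty":0,"tz":0,"yaw":0}
  ]
}}

```text
time_s: 1.7
ee_pos: [0.4844, -0.0552, 0.1537]
tcp_rot: [[-0.88, -0.0, -0.475], [0.475, -0.0, -0.88], [0.0, -1.0, 0.0]]
ft_force: [0.4, 0.6, 0.7]
gripper_width: 0.0912
```

Call:
{"fn": "send_rows", "kwargs": {
  "steps": [
    {"tx":1,"ty":1.8,"tz":-1,"yaw":-0.9},
    {"tx":1.96,"ty":3.62,"tz":-3,"yaw":-0.9},
    {"tx":1.96,"ty":3.62,"tz":-5.5,"yaw":-0.9},
    {"tx":1.96,"ty":3.62,"tz":-8.2,"yaw":-0.9},
    {"tx":1.96,"ty":3.62,"tz":-8.2,"yaw":-0.9}
  ]
}}

```text
time_s: 2.33
ee_pos: [0.5031, -0.0201, 0.0711]
tcp_rot: [[-0.871, -0.002, -0.491], [0.491, 0.0, -0.871], [0.002, -1.0, 0.001]]
ft_force: [-0.4, -0.3, 0.7]
gripper_width: 0.0915
```

```bash
cat > snap.py <<'E'
import sys
from bench import env, viewer
import cv2
n=sys.argv[1]
for cam,roi,f in ((("top",eval(sys.argv[2]),float(sys.argv[3]))),(("scene",eval(sys.argv[4]),float(sys.argv[5])))):
    if not roi: continue
    x0,x1,y0,y1=roi; c=viewer.snapshot(cam)["color"][y0:y1,x0:x1]
    cv2.imwrite(f"pics/{n}_{cam}.png",cv2.resize(c,None,fx=f,fy=f,interpolation=cv2.INTER_CUBIC))
E
python3 snap.py g1 "(220,350,190,280)" 5 "(240,360,190,280)" 6
```

```text
(no output)
```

View pics/g1_top.png

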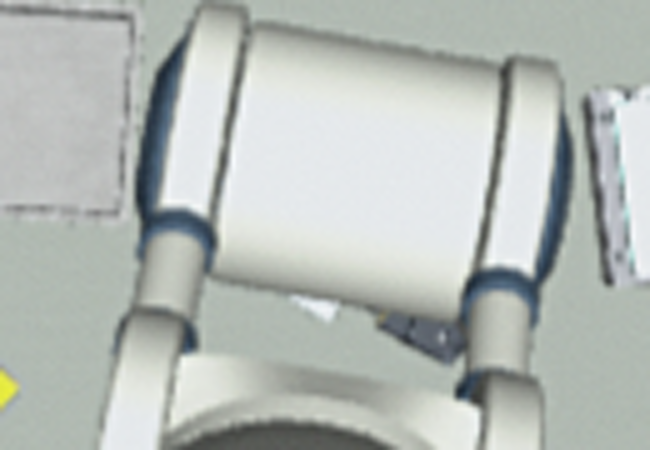

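View pics/g1_scene.png

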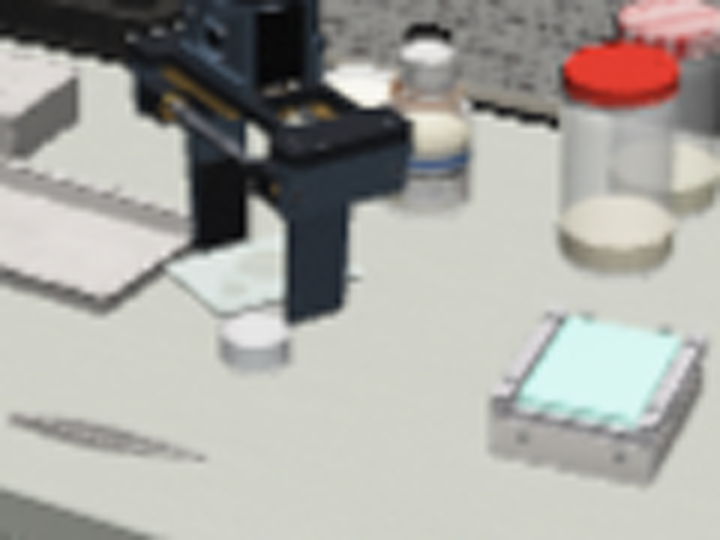

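The top view (arm covers the cover) shows nothing blocking. The scene view shows the near finger at (295,240) and the far finger at (277,222) straddling the cover's long edges. I'm closing the gripper.

Call:
{"fn": "send_rows", "kwargs": {
  "steps": [
    {"tx":0,"ty":0,"tz":0,"yaw":0},
    {"tx":0,"ty":0,"tz":0,"yaw":0},
    {"tx":0,"ty":0,"tz":0,"yaw":0},
    {"tx":0,"ty":0,"tz":0,"yaw":0},
    {"tx":0,"ty":0,"tz":0,"yaw":0}
  ],
  "grip": 1,
  "squeeze": 25
}}

```text
time_s: 3.05
ee_pos: [0.5044, -0.019, 0.072]
tcp_rot: [[-0.872, 0.001, -0.489], [0.489, -0.0, -0.872], [-0.001, -1.0, -0.0]]
ft_force: [-0.5, -1.2, 7.8]
gripper_width: 0.0637
```

Call:
{"fn": "send_rows", "kwargs": {
  "steps": [
    {"tx":0,"ty":0,"tz":0.3,"yaw":0},
    {"tx":0,"ty":0,"tz":0.8,"yaw":0},
    {"tx":0,"ty":0,"tz":2,"yaw":0},
    {"tx":0,"ty":0,"tz":3.5,"yaw":0},
    {"tx":0,"ty":0,"tz":5,"yaw":0}
  ]
}}

```text
time_s: 3.68
ee_pos: [0.5043, -0.019, 0.1232]
tcp_rot: [[-0.872, 0.001, -0.489], [0.489, -0.0, -0.872], [-0.001, -1.0, -0.0]]
ft_force: [-0.7, 0.4, -0.4]
gripper_width: 0.0639
```

```bash
python3 snap.py g2 "(220,350,190,280)" 5 "(240,360,180,270)" 6
```

```text
(no output)
```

View pics/g2_scene.png

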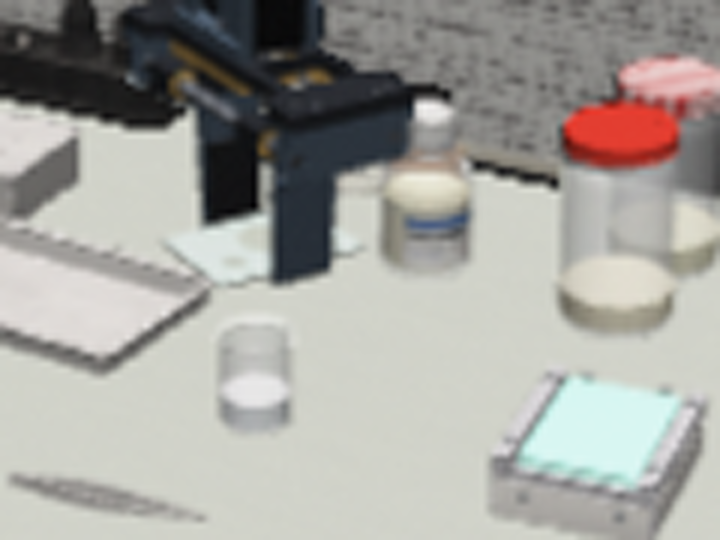

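Call:
{"fn": "send_rows", "kwargs": {
  "steps": [
    {"tx":1.5,"ty":5,"tz":0,"yaw":7},
    {"tx":3,"ty":10,"tz":0,"yaw":14},
    {"tx":4.5,"ty":15,"tz":0,"yaw":21},
    {"tx":6,"ty":20,"tz":-1,"yaw":26.6},
    {"tx":6,"ty":21.3,"tz":-2,"yaw":26.6}
  ]
}}

```text
time_s: 4.4
ee_pos: [0.5648, 0.1969, 0.1014]
tcp_rot: [[-0.999, 0.001, -0.043], [0.043, 0.001, -0.999], [-0.001, -1.0, -0.001]]
ft_force: [0.5, 0.6, -0.3]
gripper_width: 0.0633
```

Call:
{"fn": "send_rows", "kwargs": {
  "steps": [
    {"tx":0,"ty":0,"tz":-2,"yaw":0},
    {"tx":0,"ty":0,"tz":-4,"yaw":0},
    {"tx":0,"ty":0,"tz":-4,"yaw":0}
  ]
}}

```text
time_s: 4.78
ee_pos: [0.5629, 0.1933, 0.0605]
tcp_rot: [[-0.999, -0.003, -0.048], [0.048, -0.001, -0.999], [0.003, -1.0, 0.001]]
ft_force: [0.2, -0.6, -1.2]
gripper_width: 0.0637
```

```bash
python3 snap.py g3 "(150,320,160,280)" 4.5 "(190,340,190,280)" 5; python3 - <<'E'
from h import *
from bench import viewer
import pickle
pickle.dump((viewer.snapshot("top"),viewer.snapshot("scene")),open("snap1.pkl","wb"))
E
```

```text
(no output)
```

View pics/g3_top.png

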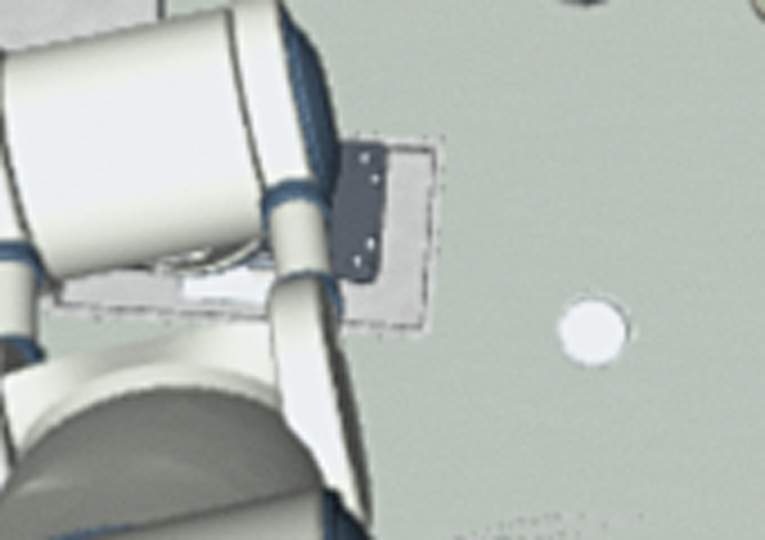

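View pics/g3_scene.png

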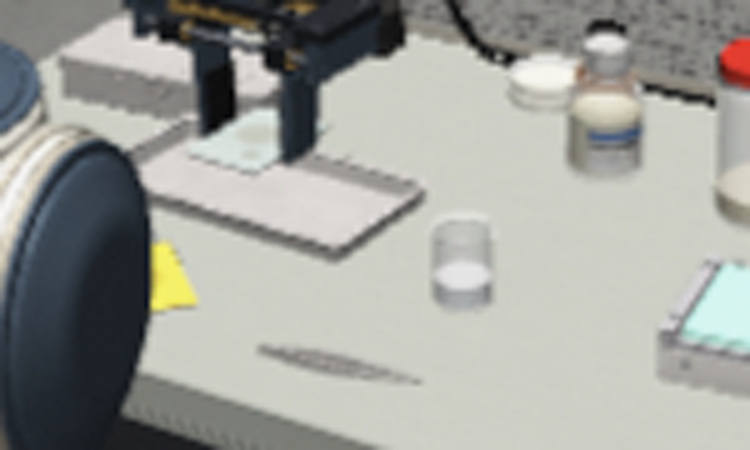

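Call:
{"fn": "send_rows", "kwargs": {
  "steps": [
    {"tx":0.05,"ty":0,"tz":-1.5,"yaw":0},
    {"tx":0.05,"ty":0,"tz":-2.8,"yaw":0},
    {"tx":0.05,"ty":0,"tz":-3.5,"yaw":0},
    {"tx":0.05,"ty":0,"tz":-3.8,"yaw":0},
    {"tx":0.05,"ty":0,"tz":-3.8,"yaw":0}
  ]
}}

```text
time_s: 5.6
ee_pos: [0.5647, 0.194, 0.0236]
tcp_rot: [[-0.999, -0.0, -0.047], [0.047, -0.0, -0.999], [0.0, -1.0, 0.0]]
ft_force: [-0.5, 0.3, 0.2]
gripper_width: 0.0634
```

Call:
{"fn": "send_rows", "kwargs": {
  "steps": [
    {"tx":0,"ty":0,"tz":-0.1,"yaw":0},
    {"tx":0,"ty":0,"tz":-0.1,"yaw":0}
  ]
}}

```text
time_s: 5.85
ee_pos: [0.5648, 0.1941, 0.023]
tcp_rot: [[-0.999, 0.0, -0.047], [0.047, 0.0, -0.999], [-0.0, -1.0, -0.0]]
ft_force: [-1.0, 0.7, -0.6]
gripper_width: 0.0637
```

Call:
{"fn": "send_rows", "kwargs": {
  "steps": [
    {"tx":0,"ty":0,"tz":0,"yaw":0},
    {"tx":0,"ty":0,"tz":0,"yaw":0},
    {"tx":0,"ty":0,"tz":0,"yaw":0},
    {"tx":0,"ty":0,"tz":2,"yaw":0},
    {"tx":0,"ty":0,"tz":6,"yaw":0}
  ],
  "grip": -1
}}

```text
time_s: 6.48
ee_pos: [0.5637, 0.1938, 0.0823]
tcp_rot: [[-0.999, -0.003, -0.047], [0.047, -0.001, -0.999], [0.003, -1.0, 0.001]]
ft_force: [0.6, 0.2, -0.2]
gripper_width: 0.0908
```

Call:
{"fn": "send_rows", "kwargs": {
  "steps": [
    {"tx":0,"ty":0,"tz":4,"yaw":2},
    {"tx":0,"ty":-6,"tz":6,"yaw":5},
    {"tx":-1,"ty":-12,"tz":6,"yaw":8},
    {"tx":-1,"ty":-18,"tz":6,"yaw":9.8},
    {"tx":-1,"ty":-24,"tz":6,"yaw":9.8}
  ],
  "grip": 1
}}

```text
time_s: 7.1
ee_pos: [0.5544, -0.0478, 0.1431]
tcp_rot: [[-0.992, 0.001, 0.125], [-0.125, -0.0, -0.992], [-0.001, -1.0, 0.0]]
ft_force: [0.5, 0.2, 0.9]
gripper_width: 0.0442
```

```bash
python3 snap.py g4 "(150,320,160,280)" 4.5 "(190,340,190,280)" 5
```

```text
(no output)
```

View pics/g4_top.png

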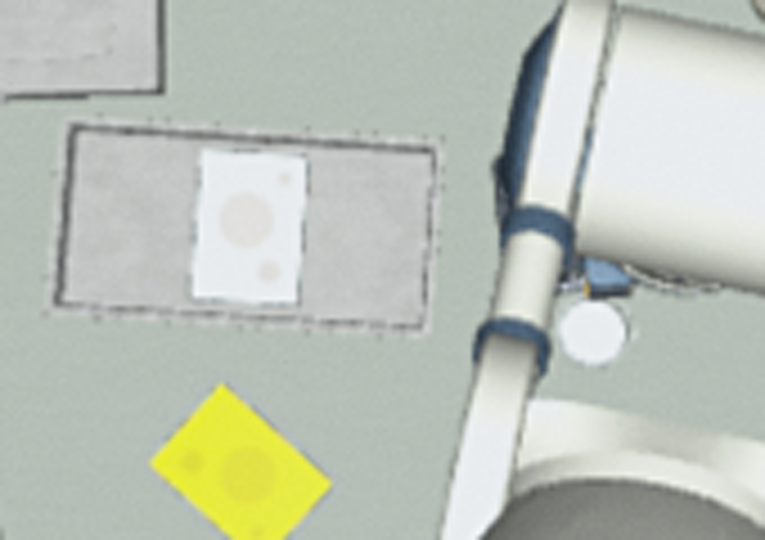

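View pics/g4_scene.png

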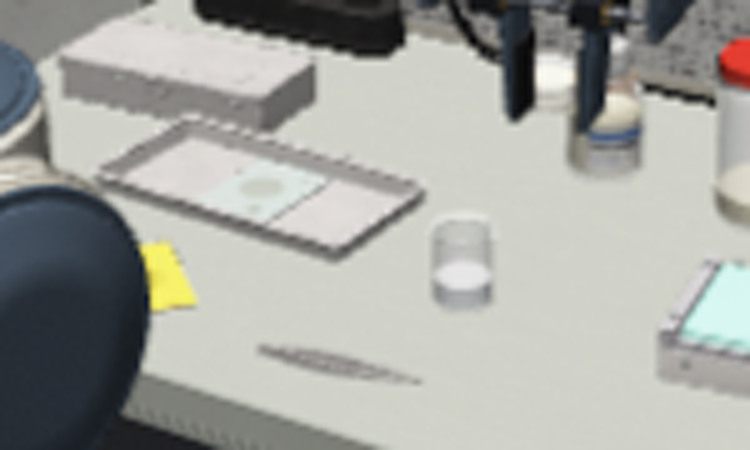

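The dirty cover lies flat and centred in the tray (top crop at 245,225), and the beaker stands at px (282,234). Next is the carrier, with the fingers shut.

Call:
{"fn": "send_rows", "kwargs": {
  "steps": [
    {"tx":-0.5,"ty":-5.5,"tz":0,"yaw":0},
    {"tx":-1,"ty":-11,"tz":-1.5,"yaw":0},
    {"tx":-1.3,"ty":-16.3,"tz":-3.5,"yaw":0},
    {"tx":-1.3,"ty":-16.3,"tz":-5.5,"yaw":0},
    {"tx":-1.3,"ty":-16.3,"tz":-5.5,"yaw":0}
  ]
}}

```text
time_s: 7.82
ee_pos: [0.5408, -0.2086, 0.0866]
tcp_rot: [[-0.992, -0.002, 0.123], [-0.123, 0.001, -0.992], [0.002, -1.0, -0.002]]
ft_force: [-0.1, -0.2, 0.7]
gripper_width: 0.0003
```

Call:
{"fn": "send_rows", "kwargs": {
  "steps": [
    {"tx":0,"ty":0,"tz":0,"yaw":0}
  ]
}}

```text
time_s: 7.95
ee_pos: [0.5421, -0.2083, 0.0884]
tcp_rot: [[-0.992, 0.0, 0.125], [-0.125, -0.0, -0.992], [-0.0, -1.0, 0.0]]
ft_force: [0.4, 0.3, 0.4]
gripper_width: 0.0004
```

```bash
python3 snap.py g5 "(300,420,180,280)" 5 "(290,380,200,280)" 7
```

```text
(no output)
```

View pics/g5_scene.png

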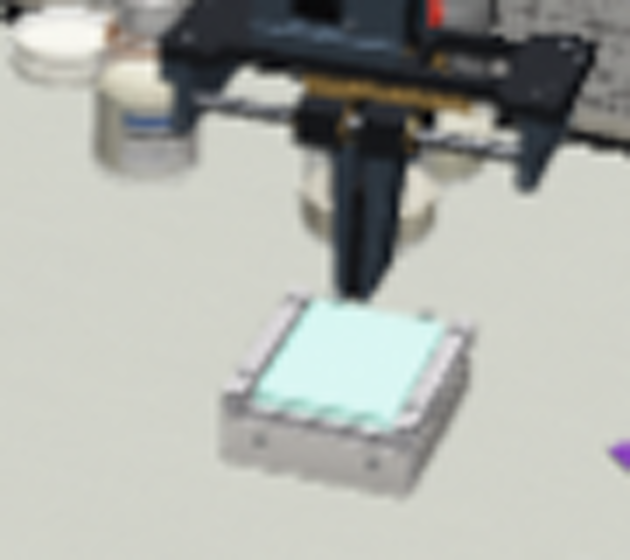

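View pics/g5_top.png

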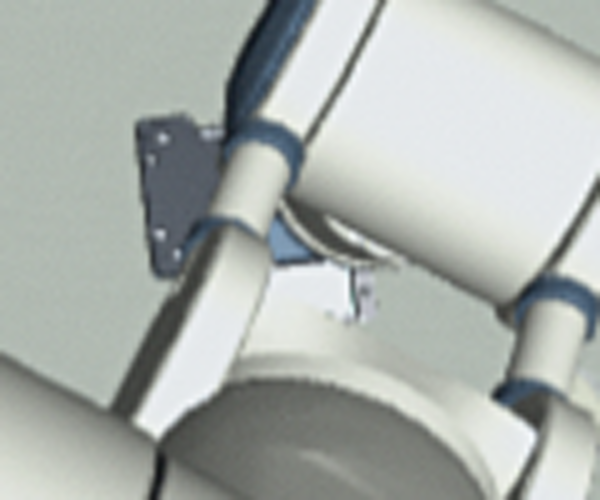

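Call:
{"fn": "send_rows", "kwargs": {
  "steps": [
    {"tx":0,"ty":-0.1,"tz":-1,"yaw":0},
    {"tx":0,"ty":-0.1,"tz":-2,"yaw":0},
    {"tx":0,"ty":-0.1,"tz":-2.5,"yaw":0},
    {"tx":0,"ty":-0.1,"tz":-2.6,"yaw":0},
    {"tx":0,"ty":-0.1,"tz":-2.6,"yaw":0}
  ]
}}

```text
time_s: 8.68
ee_pos: [0.5417, -0.2099, 0.0617]
tcp_rot: [[-0.992, -0.0, 0.124], [-0.124, 0.0, -0.992], [0.0, -1.0, -0.0]]
ft_force: [0.3, 0.0, -0.4]
gripper_width: 0.0004
```

Call:
{"fn": "send_rows", "kwargs": {
  "steps": [
    {"tx":0,"ty":0,"tz":-0.1,"yaw":0},
    {"tx":0,"ty":0,"tz":-0.1,"yaw":0}
  ]
}}

```text
time_s: 8.93
ee_pos: [0.5419, -0.2101, 0.0613]
tcp_rot: [[-0.992, 0.001, 0.124], [-0.124, -0.0, -0.992], [-0.001, -1.0, 0.0]]
ft_force: [-1.8, 0.8, 6.3]
gripper_width: 0.0002
```

Call:
{"fn": "send_rows", "kwargs": {
  "steps": [
    {"tx":0,"ty":0,"tz":-0.02,"yaw":0},
    {"tx":0,"ty":0,"tz":-0.02,"yaw":0}
  ]
}}

```text
time_s: 9.18
ee_pos: [0.5419, -0.2101, 0.0613]
tcp_rot: [[-0.992, 0.001, 0.124], [-0.124, -0.0, -0.992], [-0.001, -1.0, 0.0]]
ft_force: [-2.9, 0.8, 10.6]
gripper_width: 0.0006
```

Call:
{"fn": "send_rows", "kwargs": {
  "steps": [
    {"tx":-0.2,"ty":-0.025,"tz":0,"yaw":0},
    {"tx":-0.5,"ty":-0.06,"tz":0,"yaw":0},
    {"tx":-0.9,"ty":-0.11,"tz":0,"yaw":0},
    {"tx":-1.3,"ty":-0.16,"tz":0,"yaw":0},
    {"tx":-1.6,"ty":-0.2,"tz":0,"yaw":0}
  ]
}}

```text
time_s: 9.8
ee_pos: [0.5266, -0.2124, 0.0613]
tcp_rot: [[-0.992, 0.002, 0.124], [-0.124, -0.001, -0.992], [-0.002, -1.0, 0.001]]
ft_force: [2.2, 0.0, 5.4]
gripper_width: 0.0003
```

```bash
python3 snap.py g6 "" 5 "(290,380,200,280)" 7
```

```text
Traceback (most recent call last):
  File "snap.py", line 5, in <module>
    for cam,roi,f in ((("top",eval(sys.argv[2]),float(sys.argv[3]))),(("scene",eval(sys.argv[4]),float(sys.argv[5])))):
                              ~~~~^^^^^^^^^^^^^
SyntaxError: invalid syntax
```

```bash
python3 snap.py g6 "0" 5 "(290,380,200,280)" 7
```

```text
(no output)
```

View pics/g6_scene.png

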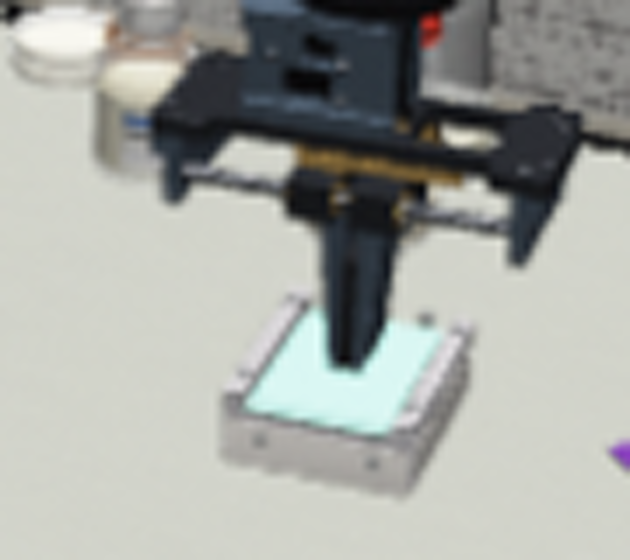

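The plate follows the fingertip; its front edge is now at crop row about 432, over the lip. I'm continuing to a draw of about 42 mm.

Call:
{"fn": "send_rows", "kwargs": {
  "steps": [
    {"tx":-0.3,"ty":-0.04,"tz":-0.02,"yaw":0},
    {"tx":-0.7,"ty":-0.09,"tz":-0.02,"yaw":0},
    {"tx":-1.2,"ty":-0.15,"tz":-0.02,"yaw":0},
    {"tx":-1.7,"ty":-0.21,"tz":-0.02,"yaw":0},
    {"tx":-2.0,"ty":-0.25,"tz":-0.02,"yaw":0}
  ]
}}

```text
time_s: 10.48
ee_pos: [0.5069, -0.2151, 0.0613]
tcp_rot: [[-0.992, 0.003, 0.124], [-0.124, -0.001, -0.992], [-0.003, -1.0, 0.002]]
ft_force: [4.5, 0.2, 8.2]
gripper_width: 0.0004
```

```bash
python3 snap.py g7 "0" 5 "(290,380,200,280)" 7
```

```text
(no output)
```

View pics/g7_scene.png

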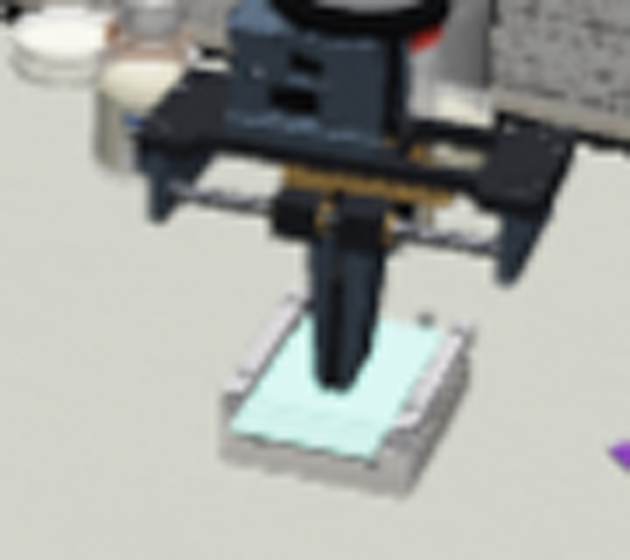

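```bash
cat > front.py <<'E'
from ov import *
import sys
def loc(P):
    a=np.radians(7.1); d=(P[:,:2]-[.5272,-.2112])*1000
    return np.c_[d@[np.cos(a),np.sin(a)], d@[-np.sin(a),np.cos(a)]].round(1)
p=np.array(eval(sys.argv[1]),float)/7+[290,200]-.5+.5/7
for z in (.038,.040,.042): print(z,loc(plane(sc,p,z)).tolist())
E
python3 front.py "[(232,433),(377,460)]"
python3 - <<'E'
from h import *
from bench import viewer
s=viewer.snapshot("top"); cv2.imwrite("pics/t8.png",cv2.resize(s["color"][190:270,320:400],None,fx=7,fy=7,interpolation=cv2.INTER_CUBIC))
E
```

```text
0.038 [[-78.5, 30.7], [-76.2, -34.0]]
0.04 [[-81.6, 29.7], [-79.4, -34.8]]
0.042 [[-84.8, 28.7], [-82.6, -35.6]]
```

View pics/t8.png

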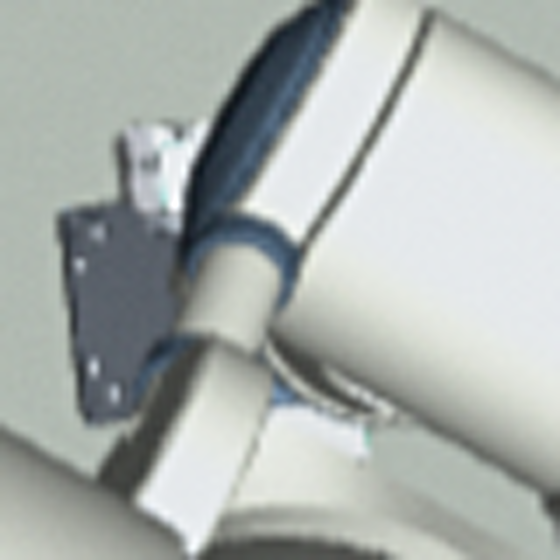

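Call:
{"fn": "send_rows", "kwargs": {
  "steps": [
    {"tx":-0.2,"ty":-0.025,"tz":0,"yaw":0},
    {"tx":-0.45,"ty":-0.055,"tz":0,"yaw":0},
    {"tx":-0.63,"ty":-0.08,"tz":0,"yaw":0},
    {"tx":-0.63,"ty":-0.08,"tz":0,"yaw":0}
  ]
}}

```text
time_s: 11.08
ee_pos: [0.5006, -0.2159, 0.0612]
tcp_rot: [[-0.992, 0.003, 0.124], [-0.124, -0.001, -0.992], [-0.003, -1.0, 0.002]]
ft_force: [2.6, 0.3, 8.9]
gripper_width: 0.0006
```

Call:
{"fn": "send_rows", "kwargs": {
  "steps": [
    {"tx":0,"ty":0,"tz":0.1,"yaw":0},
    {"tx":0,"ty":0,"tz":0.5,"yaw":0},
    {"tx":0,"ty":0,"tz":2,"yaw":0},
    {"tx":0,"ty":0,"tz":4,"yaw":0},
    {"tx":0,"ty":0,"tz":4,"yaw":0}
  ]
}}

```text
time_s: 11.7
ee_pos: [0.5002, -0.2157, 0.1022]
tcp_rot: [[-0.992, 0.003, 0.124], [-0.124, -0.001, -0.992], [-0.002, -1.0, 0.002]]
ft_force: [-0.0, -0.4, 0.8]
gripper_width: 0.0006
```

```bash
python3 snap.py g9 "(320,400,190,270)" 7 "(290,380,200,280)" 7
```

```text
(no output)
```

View pics/g9_scene.png

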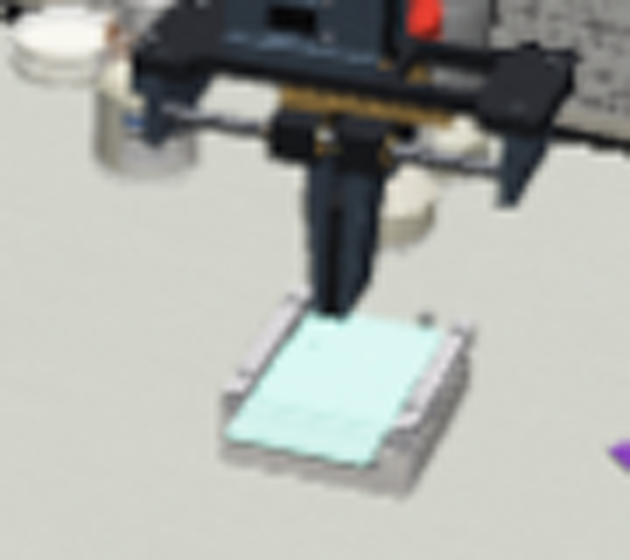

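View pics/g9_top.png

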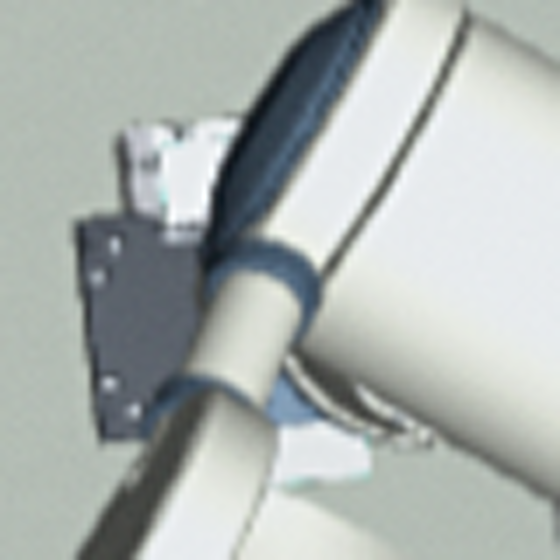

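```bash
python3 front.py "[(225,437),(366,466)]"; python3 - <<'E'
from ov import *
from front import loc
E
python3 - "[(0,0)]" <<'E'
from front import *
q=np.array([(371,472),(275,484)],float)/7+[320,190]-.5+.5/7
print("top",loc(plane(s,q,.041)))
E
```

```text
0.038 [[-82.8, 32.5], [-82.7, -31.0]]
0.04 [[-86.0, 31.5], [-85.9, -31.8]]
0.042 [[-89.2, 30.5], [-89.1, -32.6]]
0.038 [[327.8, 305.9]]
0.04 [[323.4, 304.1]]
0.042 [[319.1, 302.3]]
top [[-86.4 -32.9]
 [-87.1   3.6]]Traceback (most recent call last):
  File "<stdin>", line 2, in <module>
  File "front.py", line 6, in <module>
    p=np.array(eval(sys.argv[1]),float)/7+[290,200]-.5+.5/7
                    ~~~~~~~~^^^
IndexError: list index out of range
```

Call:
{"fn": "send_rows", "kwargs": {
  "steps": [
    {"tx":-2,"ty":-0.2,"tz":0,"yaw":0},
    {"tx":-4.4,"ty":-0.5,"tz":0,"yaw":0},
    {"tx":-4.4,"ty":-0.5,"tz":0,"yaw":0},
    {"tx":-4.4,"ty":-0.5,"tz":0,"yaw":0},
    {"tx":-4.4,"ty":-0.5,"tz":0,"yaw":0}
  ],
  "grip": -1
}}

```text
time_s: 12.42
ee_pos: [0.456, -0.2203, 0.1003]
tcp_rot: [[-0.992, 0.0, 0.124], [-0.124, -0.0, -0.992], [-0.0, -1.0, 0.0]]
ft_force: [0.0, 0.0, 0.2]
gripper_width: 0.0476
```

Call:
{"fn": "send_rows", "kwargs": {
  "steps": [
    {"tx":0,"ty":0,"tz":0,"yaw":0},
    {"tx":0,"ty":0,"tz":-1.5,"yaw":0},
    {"tx":0,"ty":0,"tz":-1.5,"yaw":0}
  ]
}}

```text
time_s: 12.8
ee_pos: [0.4547, -0.2198, 0.084]
tcp_rot: [[-0.992, -0.002, 0.124], [-0.124, 0.001, -0.992], [0.002, -1.0, -0.001]]
ft_force: [0.3, -0.5, 1.2]
gripper_width: 0.0778
```

```bash
python3 snap.py g10 "(320,400,190,270)" 7 "(290,380,200,280)" 7
```

```text
(no output)
```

View pics/g10_scene.png

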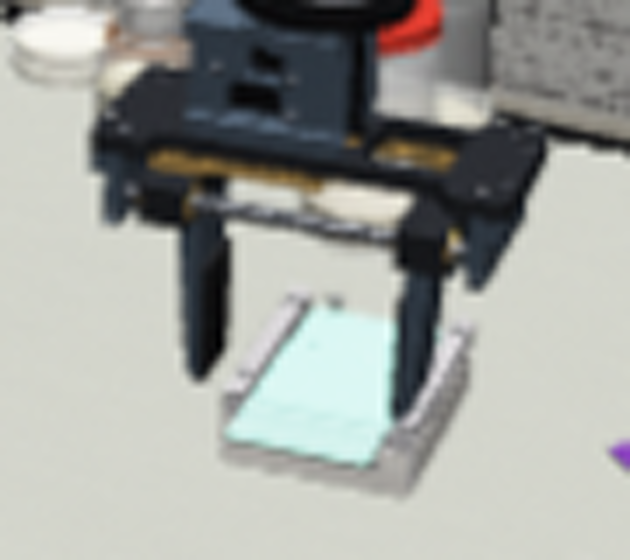

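View pics/g10_top.png

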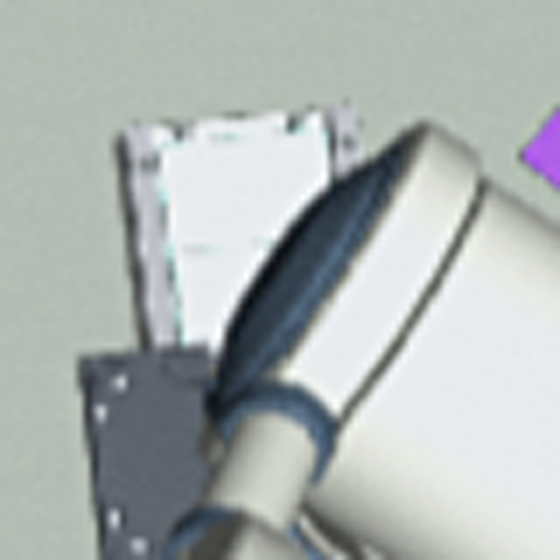

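```bash
python3 - "[(0,0)]" <<'E'
from front import *
q=np.array([(187,248),(255,245)],float)/7+[320,190]-.5+.5/7
print("rear edge",loc(plane(s,q,.042)))
from bench import env
o=env.get_obs(); print(o["ee_pos"],o["gripper_width"],loc(o["ee_pos"][None]))
E
```

```text
0.038 [[327.8, 305.9]]
0.04 [[323.4, 304.1]]
0.042 [[319.1, 302.3]]
rear edge [[ 4.4 26. ]
 [ 2.8  0.2]]
[ 0.45514128 -0.22008916  0.08493096] 0.085411037340291 [[-72.6   0.1]]
```

Call:
{"fn": "send_rows", "kwargs": {
  "steps": [
    {"tx":0,"ty":0,"tz":0,"yaw":0},
    {"tx":0,"ty":0,"tz":-1,"yaw":0},
    {"tx":0,"ty":0,"tz":-2,"yaw":0},
    {"tx":0,"ty":0,"tz":-2.4,"yaw":0},
    {"tx":0,"ty":0,"tz":-2.6,"yaw":0}
  ]
}}

```text
time_s: 13.52
ee_pos: [0.4552, -0.2202, 0.0589]
tcp_rot: [[-0.992, -0.001, 0.124], [-0.124, 0.0, -0.992], [0.0, -1.0, -0.0]]
ft_force: [-0.9, 1.0, 0.0]
gripper_width: 0.0912
```

Call:
{"fn": "send_rows", "kwargs": {
  "steps": [
    {"tx":0.05,"ty":0,"tz":-0.6,"yaw":0},
    {"tx":0.05,"ty":0,"tz":-1.2,"yaw":0},
    {"tx":0.05,"ty":0,"tz":-1.65,"yaw":0},
    {"tx":0.05,"ty":0,"tz":-1.65,"yaw":0}
  ]
}}

```text
time_s: 14.02
ee_pos: [0.4557, -0.2201, 0.0425]
tcp_rot: [[-0.992, -0.001, 0.124], [-0.124, 0.0, -0.992], [0.0, -1.0, -0.0]]
ft_force: [-0.2, -0.4, 0.0]
gripper_width: 0.0909
```

```bash
python3 snap.py g11 "0" 7 "(290,380,200,280)" 7
```

```text
(no output)
```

View pics/g11_scene.png

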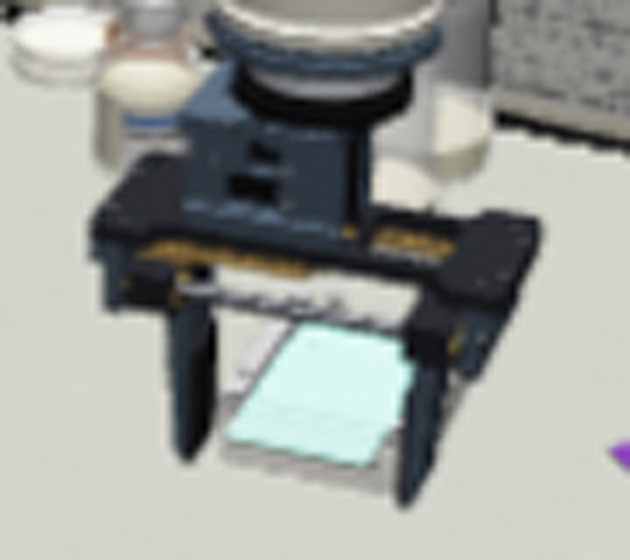

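Call:
{"fn": "send_rows", "kwargs": {
  "steps": [
    {"tx":0,"ty":0,"tz":0,"yaw":0},
    {"tx":0,"ty":0,"tz":0,"yaw":0},
    {"tx":0,"ty":0,"tz":0,"yaw":0},
    {"tx":0,"ty":0,"tz":0,"yaw":0},
    {"tx":0,"ty":0,"tz":0,"yaw":0}
  ],
  "grip": 1,
  "squeeze": 8
}}

```text
time_s: 14.7
ee_pos: [0.4559, -0.2203, 0.0429]
tcp_rot: [[-0.992, 0.0, 0.124], [-0.124, -0.0, -0.992], [-0.0, -1.0, 0.0]]
ft_force: [-0.5, -0.5, 1.0]
gripper_width: 0.064
```

Call:
{"fn": "send_rows", "kwargs": {
  "steps": [
    {"tx":0,"ty":0,"tz":0,"yaw":0},
    {"tx":0,"ty":0,"tz":0,"yaw":0}
  ],
  "squeeze": 30
}}

```text
time_s: 14.95
ee_pos: [0.4559, -0.2203, 0.0429]
tcp_rot: [[-0.992, 0.0, 0.124], [-0.124, -0.0, -0.992], [-0.0, -1.0, 0.0]]
ft_force: [0.5, -0.0, 1.5]
gripper_width: 0.0635
```

Call:
{"fn": "send_rows", "kwargs": {
  "steps": [
    {"tx":0,"ty":0,"tz":0,"yaw":0},
    {"tx":0,"ty":0,"tz":0.2,"yaw":0},
    {"tx":0,"ty":0,"tz":0.5,"yaw":0},
    {"tx":0,"ty":0,"tz":1.5,"yaw":0},
    {"tx":0,"ty":0,"tz":3,"yaw":0}
  ],
  "squeeze": 40
}}

```text
time_s: 15.58
ee_pos: [0.4557, -0.2201, 0.0737]
tcp_rot: [[-0.992, -0.0, 0.124], [-0.124, 0.0, -0.992], [0.0, -1.0, -0.0]]
ft_force: [0.9, 0.3, 0.1]
gripper_width: 0.0631
```

Call:
{"fn": "send_rows", "kwargs": {
  "steps": [
    {"tx":0,"ty":0,"tz":1.5,"yaw":0},
    {"tx":0,"ty":0,"tz":3,"yaw":0},
    {"tx":0,"ty":0,"tz":3,"yaw":0}
  ]
}}

```text
time_s: 15.95
ee_pos: [0.4565, -0.2207, 0.1043]
tcp_rot: [[-0.992, 0.002, 0.124], [-0.124, -0.001, -0.992], [-0.002, -1.0, 0.002]]
ft_force: [-0.6, -0.5, -0.8]
gripper_width: 0.0629
```

```bash
python3 snap.py g12 "(250,410,180,290)" 4.8 "(260,380,180,280)" 6; python3 - <<'E'
from h import *
from bench import viewer
import pickle
pickle.dump((viewer.snapshot("top"),viewer.snapshot("scene")),open("snap2.pkl","wb"))
E
```

```text
(no output)
```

View pics/g12_scene.png

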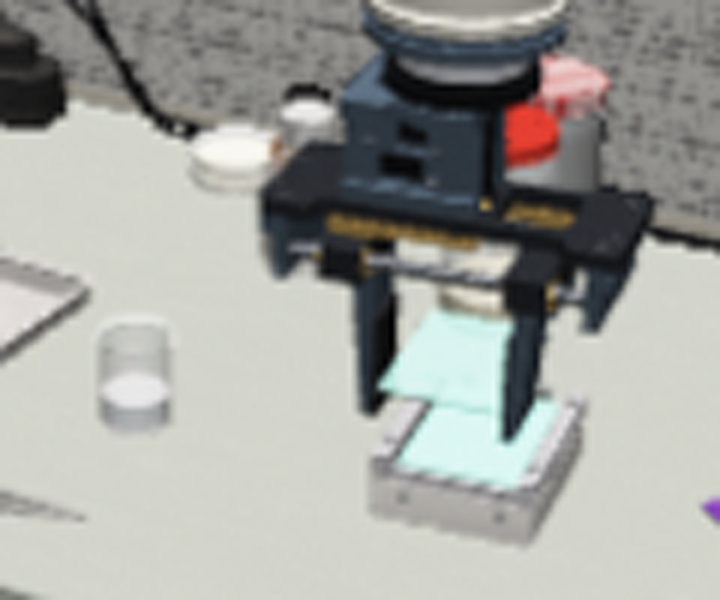

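View pics/g12_top.png

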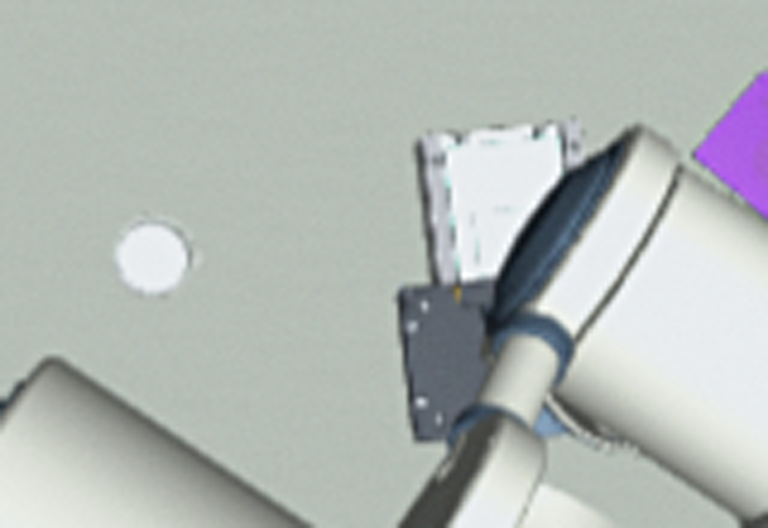

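```bash
python3 - <<'E'
from h import *
import pickle
s,sc=pickle.load(open("snap2.pkl","rb"))
im=s["color"].astype(int); m=np.zeros(im.shape[:2],np.uint8); m[215:255,265:300]=(im.min(2)>222)[215:255,265:300]
c=max(cv2.findContours(m,0,1)[0],key=cv2.contourArea); (x,y),r=cv2.minEnclosingCircle(c); print("disc",x,y,r)
for z in (0.005,.015,.02,.03,.057): print(z,plane(s,[(x,y)],z).round(4), r/521*(1.416-z)*1000)
a=cv2.resize(s["color"][215:255,262:307],None,fx=14,fy=14,interpolation=cv2.INTER_CUBIC)
b=cv2.resize(sc["color"][222:262,265:300],None,fx=14,fy=14,interpolation=cv2.INTER_CUBIC)
def dr(S,I,o,col=(0,0,255),cen=(.504,-.019)):
    for z,rr,cc in ((.057,.022,(0,0,255)),(0,.021,(255,0,0))):
        t=np.linspace(0,2*np.pi,60); P=np.c_[cen[0]+rr*np.cos(t),cen[1]+rr*np.sin(t),np.full(60,z)]
        cv2.polylines(I,[np.round((proj(S,P)-o+.5)*14-.5).astype(np.int32)],True,cc,1,cv2.LINE_AA)
dr(s,a,[262,215]); dr(sc,b,[265,222]); 
h=max(a.shape[0],b.shape[0]); cv2.imwrite("pics/bk_a.png",a); cv2.imwrite("pics/bk_b.png",b)
E
```

```text
disc 281.3314514160156 233.1516876220703 6.730737209320068
0.005 [[ 0.5054 -0.0145  0.005 ]] 18.228541655183523
0.015 [[ 0.5049 -0.0142  0.015 ]] 18.09935284118506
0.02 [[ 0.5047 -0.0141  0.02  ]] 18.034758434185825
0.03 [[ 0.5042 -0.0138  0.03  ]] 17.90556962018736
0.057 [[ 0.5029 -0.0131  0.057 ]] 17.556759822391502
```

View pics/bk_a.png

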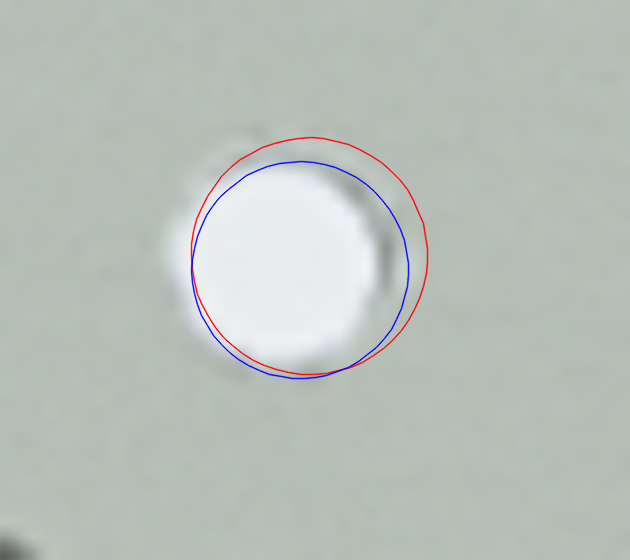

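View pics/bk_b.png

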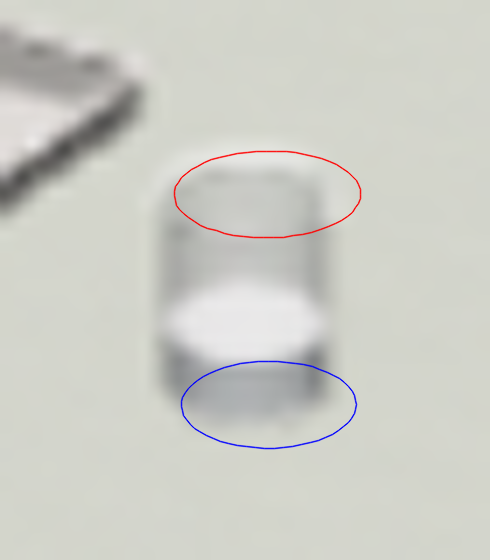

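```bash
python3 - <<'E'
from h import *
import pickle
s,sc=pickle.load(open("snap2.pkl","rb"))
P=tri(s,[(281.33,233.15)],sc,[(282.04,244.75)]); print(P.round(4))
im=sc["color"].astype(int); m=np.zeros(im.shape[:2],np.uint8); m[236:252,272:294]=(im[:,:,0]>222)[236:252,272:294]
print(im[244,272:294].tolist())
c=max(cv2.findContours(m,0,1)[0],key=cv2.contourArea); print(cv2.boundingRect(c),cv2.moments(m,True)["m10"]/m.sum(),cv2.moments(m,True)["m01"]/m.sum())
for cen,n in (((P[0,0],P[0,1]),"bk2"),):
  for S,o,sz,nm in ((s,(262,215),(45,40),"a"),(sc,(265,222),(35,40),"b")):
    I=cv2.resize(S["color"][o[1]:o[1]+sz[1],o[0]:o[0]+sz[0]],None,fx=12,fy=12,interpolation=cv2.INTER_CUBIC)
    for z,rr,cc in ((.057,.022,(0,0,255)),(0,.020,(255,0,0)),(P[0,2],.0195,(0,160,0))):
        t=np.linspace(0,2*np.pi,60); Q=np.c_[cen[0]+rr*np.cos(t),cen[1]+rr*np.sin(t),np.full(60,z)]
        cv2.polylines(I,[np.round((proj(S,Q)-o+.5)*12-.5).astype(np.int32)],True,cc,1,cv2.LINE_AA)
    cv2.imwrite(f"pics/{n}_{nm}.png",I)
E
```

```text
[[ 0.5043 -0.0134  0.02  ]]
[[202, 211, 210], [203, 212, 210], [203, 212, 210], [203, 212, 210], [192, 197, 196], [211, 211, 212], [227, 227, 228], [229, 229, 230], [231, 231, 232], [232, 231, 232], [232, 231, 232], [232, 232, 233], [231, 231, 231], [230, 230, 231], [228, 228, 229], [214, 214, 215], [197, 202, 202], [199, 209, 207], [202, 211, 209], [202, 212, 210], [202, 212, 210], [203, 213, 211]]
(278, 242, 9, 6) 282.0 244.63888888888889
```

View pics/bk2_a.png

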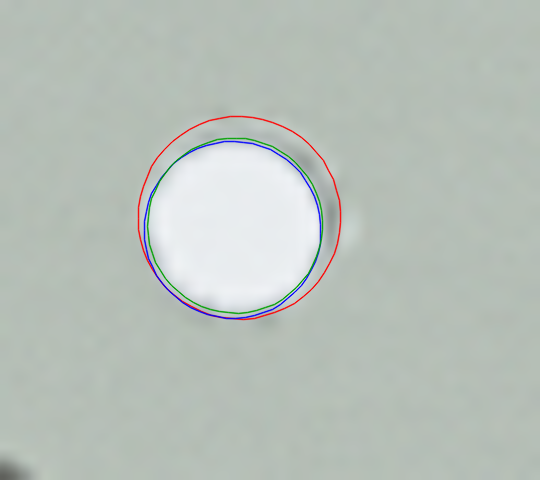

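View pics/bk2_b.png

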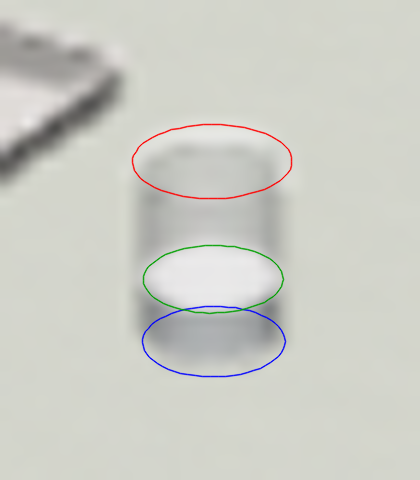

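Call:
{"fn": "send_rows", "kwargs": {
  "steps": [
    {"tx":0.2,"ty":2,"tz":0,"yaw":0},
    {"tx":0.6,"ty":6,"tz":0,"yaw":0},
    {"tx":1,"ty":10,"tz":0,"yaw":0},
    {"tx":1.4,"ty":14,"tz":0,"yaw":0},
    {"tx":1.8,"ty":18,"tz":0,"yaw":0}
  ]
}}

```text
time_s: 16.77
ee_pos: [0.4733, -0.038, 0.1026]
tcp_rot: [[-0.992, -0.001, 0.124], [-0.124, 0.0, -0.992], [0.001, -1.0, -0.0]]
ft_force: [0.7, -0.7, -0.6]
gripper_width: 0.0631
```

Call:
{"fn": "send_rows", "kwargs": {
  "steps": [
    {"tx":0,"ty":1.5,"tz":0,"yaw":0},
    {"tx":0,"ty":2.1,"tz":-1,"yaw":0},
    {"tx":0,"ty":2.15,"tz":-2,"yaw":0},
    {"tx":0,"ty":2.15,"tz":-2.5,"yaw":0},
    {"tx":0,"ty":2.15,"tz":-2.5,"yaw":0}
  ]
}}

```text
time_s: 17.4
ee_pos: [0.4736, -0.0194, 0.0773]
tcp_rot: [[-0.992, -0.001, 0.123], [-0.123, 0.0, -0.992], [0.001, -1.0, -0.0]]
ft_force: [0.6, 0.5, -0.8]
gripper_width: 0.0635
```

```bash
python3 snap.py g13 "(230,360,180,280)" 5.5 "(245,335,190,270)" 8; python3 - <<'E'
from h import *
from bench import viewer
import pickle
pickle.dump((viewer.snapshot("top"),viewer.snapshot("scene")),open("snap3.pkl","wb"))
E
```

```text
(no output)
```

View pics/g13_scene.png

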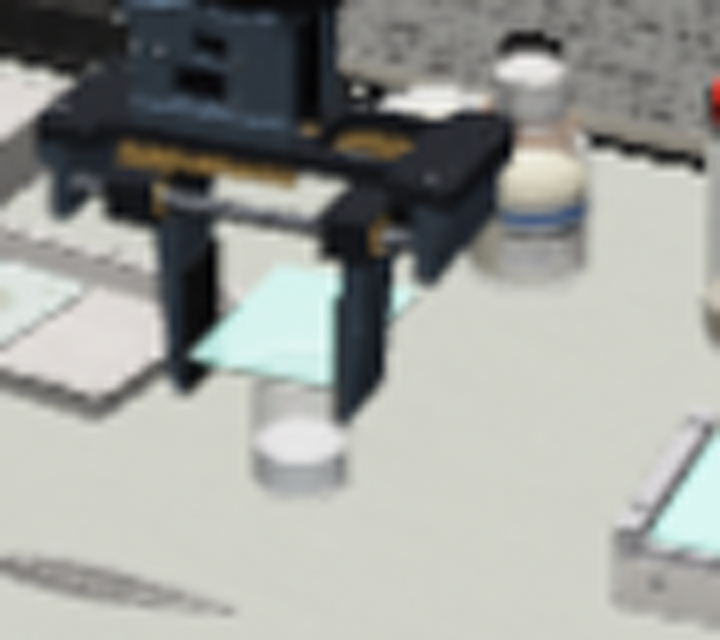

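View pics/g13_top.png

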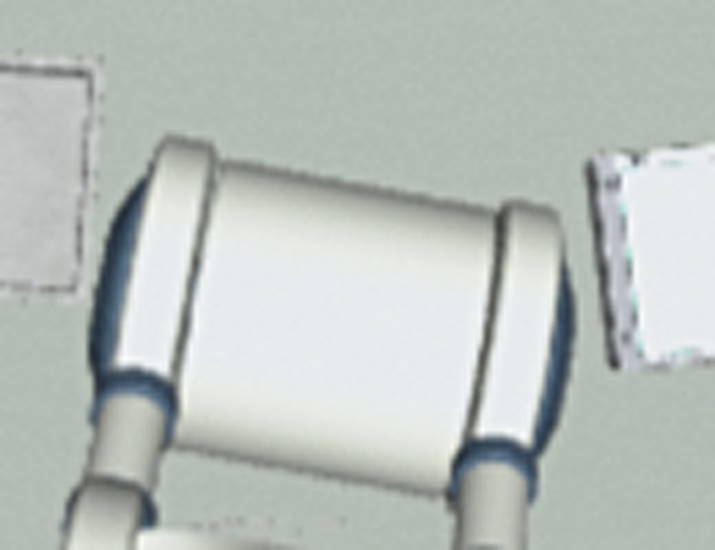

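```bash
python3 - <<'E'
import ov
from ov import *
s,sc=pickle.load(open("snap3.pkl","rb"))
a=np.radians(7.1); c=np.array([.4736,-.0194])+.0304*np.array([np.cos(a),np.sin(a)]); print(c)
ov.items=[(box(c,7.1,.09,.064,.0764),(0,0,255))]
draw(sc,(255,315,215,265),12,"pics/ov3.png")
E
```

```text
[ 0.50376689 -0.01564252]
```

View pics/ov3.png

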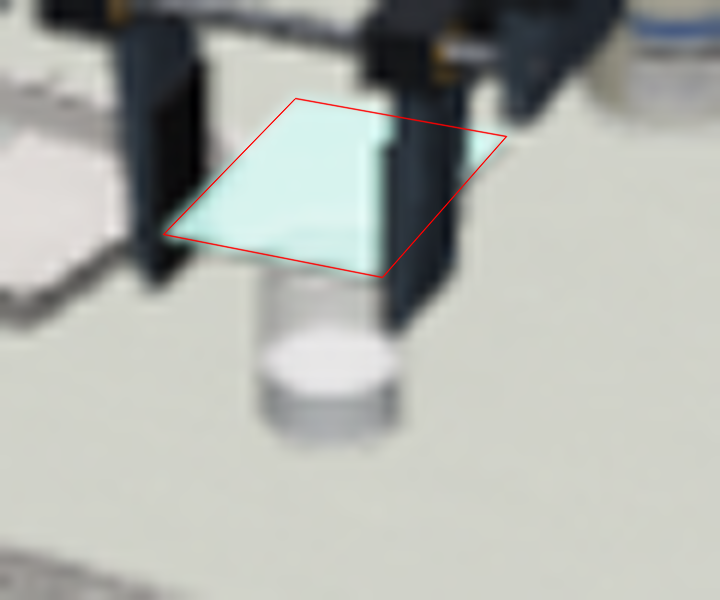

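The held plate matches its predicted level outline, and the tail shows no droop. Now lowering it.

Call:
{"fn": "send_rows", "kwargs": {
  "steps": [
    {"tx":0,"ty":0.05,"tz":-0.5,"yaw":0},
    {"tx":0,"ty":0.05,"tz":-1.0,"yaw":0},
    {"tx":0,"ty":0.05,"tz":-1.3,"yaw":0},
    {"tx":0,"ty":0.05,"tz":-1.3,"yaw":0}
  ]
}}

```text
time_s: 18.1
ee_pos: [0.4737, -0.0182, 0.0646]
tcp_rot: [[-0.992, -0.001, 0.124], [-0.124, 0.0, -0.992], [0.001, -1.0, -0.0]]
ft_force: [0.3, -0.7, -1.2]
gripper_width: 0.0634
```

Call:
{"fn": "send_rows", "kwargs": {
  "steps": [
    {"tx":0,"ty":0,"tz":-0.07,"yaw":0},
    {"tx":0,"ty":0,"tz":-0.12,"yaw":0},
    {"tx":0,"ty":0,"tz":-0.12,"yaw":0}
  ]
}}

```text
time_s: 18.48
ee_pos: [0.4739, -0.0183, 0.0637]
tcp_rot: [[-0.992, 0.0, 0.124], [-0.124, -0.0, -0.992], [-0.0, -1.0, 0.0]]
ft_force: [-0.5, -0.3, -0.6]
gripper_width: 0.063
```

Call:
{"fn": "send_rows", "kwargs": {
  "steps": [
    {"tx":0,"ty":0,"tz":-0.08,"yaw":0},
    {"tx":0,"ty":0,"tz":-0.08,"yaw":0}
  ]
}}

```text
time_s: 18.73
ee_pos: [0.4739, -0.0183, 0.0629]
tcp_rot: [[-0.992, -0.0, 0.124], [-0.124, 0.0, -0.992], [0.0, -1.0, -0.0]]
ft_force: [0.4, 0.7, -0.4]
gripper_width: 0.0631
```

Call:
{"fn": "send_rows", "kwargs": {
  "steps": [
    {"tx":0,"ty":0,"tz":-0.05,"yaw":0},
    {"tx":0,"ty":0,"tz":-0.05,"yaw":0}
  ]
}}

```text
time_s: 18.98
ee_pos: [0.4738, -0.0183, 0.0623]
tcp_rot: [[-0.992, -0.0, 0.124], [-0.124, 0.0, -0.992], [0.0, -1.0, -0.0]]
ft_force: [-0.3, -0.5, -0.1]
gripper_width: 0.0635
```

Call:
{"fn": "send_rows", "kwargs": {
  "steps": [
    {"tx":0,"ty":0,"tz":-0.04,"yaw":0},
    {"tx":0,"ty":0,"tz":-0.04,"yaw":0}
  ]
}}

```text
time_s: 19.23
ee_pos: [0.4739, -0.0182, 0.0619]
tcp_rot: [[-0.992, -0.0, 0.124], [-0.124, 0.0, -0.992], [0.0, -1.0, -0.0]]
ft_force: [0.4, 0.4, -0.2]
gripper_width: 0.0634
```

Call:
{"fn": "send_rows", "kwargs": {
  "steps": [
    {"tx":0,"ty":0,"tz":-0.03,"yaw":0},
    {"tx":0,"ty":0,"tz":-0.03,"yaw":0}
  ]
}}

```text
time_s: 19.48
ee_pos: [0.4739, -0.0182, 0.0617]
tcp_rot: [[-0.992, -0.0, 0.124], [-0.124, 0.0, -0.992], [0.0, -1.0, -0.0]]
ft_force: [0.2, -0.9, -0.7]
gripper_width: 0.0629
```

Call:
{"fn": "send_rows", "kwargs": {
  "steps": [
    {"tx":0,"ty":0,"tz":-0.04,"yaw":0},
    {"tx":0,"ty":0,"tz":-0.04,"yaw":0}
  ]
}}

```text
time_s: 19.73
ee_pos: [0.4739, -0.0183, 0.0614]
tcp_rot: [[-0.992, 0.0, 0.124], [-0.124, -0.0, -0.992], [-0.0, -1.0, 0.0]]
ft_force: [-0.9, 0.0, 3.9]
gripper_width: 0.0633
```

```bash
python3 snap.py g14 "0" 5.5 "(255,315,215,265)" 12
```

```text
(no output)
```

View pics/g14_scene.png

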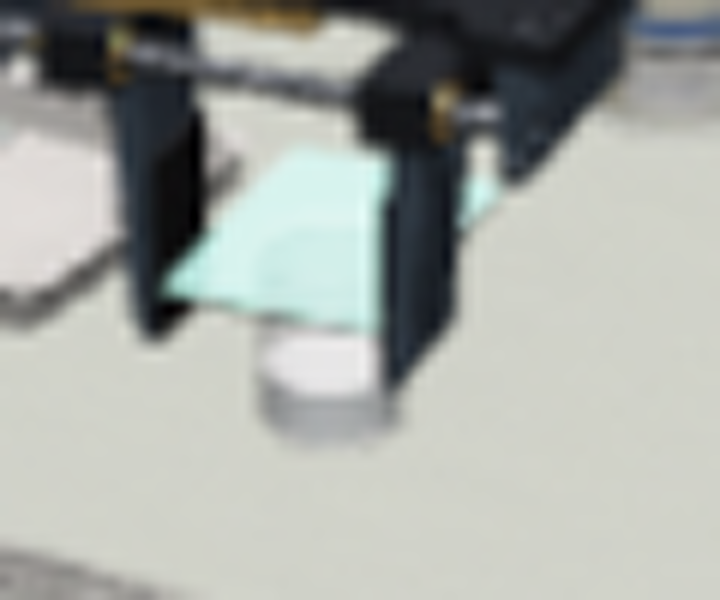

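Contact at about 4 N. I'm easing the grip, then opening.

Call:
{"fn": "send_rows", "kwargs": {
  "steps": [
    {"tx":0,"ty":0,"tz":0,"yaw":0},
    {"tx":0,"ty":0,"tz":0,"yaw":0}
  ],
  "squeeze": 4
}}

```text
time_s: 20.02
ee_pos: [0.4739, -0.0183, 0.0613]
tcp_rot: [[-0.992, 0.0, 0.124], [-0.124, -0.0, -0.992], [-0.0, -1.0, 0.0]]
ft_force: [0.4, -0.3, 2.8]
gripper_width: 0.0641
```

Call:
{"fn": "send_rows", "kwargs": {
  "steps": [
    {"tx":0,"ty":0,"tz":0,"yaw":0},
    {"tx":0,"ty":0,"tz":0,"yaw":0},
    {"tx":0,"ty":0,"tz":0,"yaw":0},
    {"tx":0,"ty":0,"tz":0,"yaw":0},
    {"tx":0,"ty":0,"tz":0,"yaw":0}
  ],
  "grip": -1
}}

```text
time_s: 20.65
ee_pos: [0.4739, -0.0183, 0.0613]
tcp_rot: [[-0.992, 0.0, 0.124], [-0.124, 0.0, -0.992], [-0.0, -1.0, -0.0]]
ft_force: [-0.1, -0.4, -0.5]
gripper_width: 0.0913
```

Call:
{"fn": "send_rows", "kwargs": {
  "steps": [
    {"tx":0,"ty":0,"tz":1,"yaw":0},
    {"tx":0,"ty":0,"tz":3,"yaw":0},
    {"tx":0,"ty":0,"tz":6,"yaw":0},
    {"tx":-1,"ty":-5,"tz":11,"yaw":0},
    {"tx":-2,"ty":-10,"tz":13,"yaw":0}
  ]
}}

```text
time_s: 21.28
ee_pos: [0.4543, -0.1184, 0.1937]
tcp_rot: [[-0.992, 0.003, 0.126], [-0.126, -0.001, -0.992], [-0.002, -1.0, 0.001]]
ft_force: [1.5, -1.0, -1.3]
gripper_width: 0.0911
```

Call:
{"fn": "send_rows", "kwargs": {
  "steps": [
    {"tx":-1,"ty":-6,"tz":0,"yaw":0},
    {"tx":-2,"ty":-12,"tz":0,"yaw":0},
    {"tx":-3,"ty":-18,"tz":0,"yaw":0},
    {"tx":-5,"ty":-24,"tz":0,"yaw":0},
    {"tx":-6,"ty":-30,"tz":0,"yaw":0}
  ]
}}

```text
time_s: 21.9
ee_pos: [0.3928, -0.4195, 0.1919]
tcp_rot: [[-0.992, 0.0, 0.123], [-0.123, -0.0, -0.992], [-0.0, -1.0, 0.0]]
ft_force: [1.4, 0.1, -0.1]
gripper_width: 0.0907
```

```bash
python3 snap.py g15 "(85,445,135,295)" 2.2 "(200,360,190,280)" 5; python3 - <<'E'
from h import *
from bench import viewer
import pickle
pickle.dump((viewer.snapshot("top"),viewer.snapshot("scene")),open("snap4.pkl","wb"))
E
```

```text
(no output)
```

View pics/g15_scene.png

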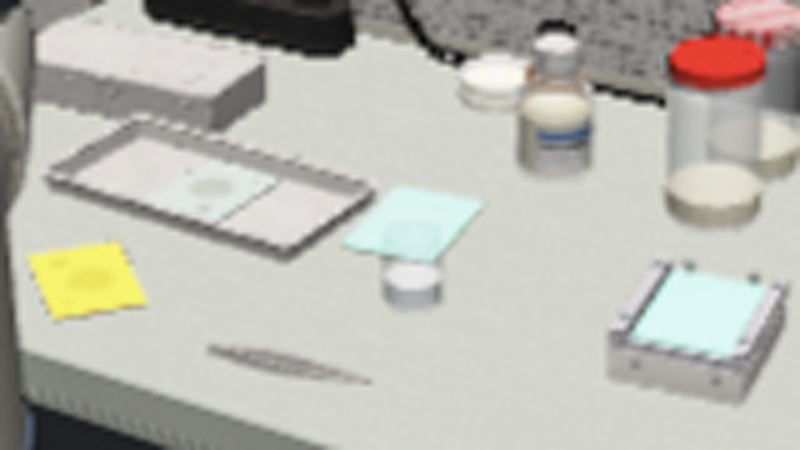

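View pics/g15_top.png

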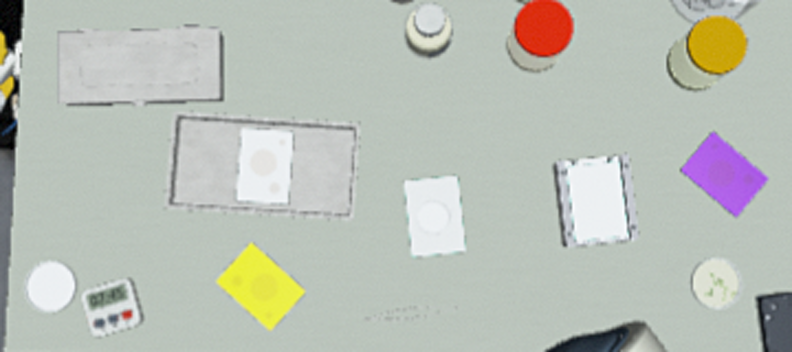

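Everything looks in place. Next a measured check, then hand-in.

```bash
python3 - <<'E'
from h import *
import pickle
s,sc=pickle.load(open("snap4.pkl","rb"))
im=s["color"].astype(int); mn=im.min(2)
def roi(m,x0,x1,y0,y1):
    o=np.zeros_like(m); o[y0:y1,x0:x1]=m[y0:y1,x0:x1]; return o
print("fresh top",angs(rect(s,roi(mn>208,262,302,210,258),0.061)[0]))
print("old top",angs(rect(s,roi(mn>218,185,225,185,235),0.006)[0]))
d=np.abs(im-[193,202,192]).max(2); m=(im[:,:,1]-im[:,:,2]<4)
print("tray",angs(rect(s,roi(m|(d>30),155,252,180,240),0.017)[0]))
q=sc["color"].astype(int); d=q[:,:,1]-q[:,:,2]
print("fresh scene",angs(rect(sc,roi(d>20,260,300,222,245),0.061)[0]))
w=roi((im.min(2)>234),270,296,220,248); ys,xs=np.where(w); print("disc",xs.mean(),ys.mean(),len(xs)); print(plane(s,[(xs.mean(),ys.mean())],.02))
from bench import env
o=env.get_obs(); print(o["time_s"],o["qvel"].round(1),o["ft_force"].round(1))
E
```

```text
fresh top (array([503.3, -15.5]), array([62.7, 90.4]), np.float32(7.2))
old top (array([565.2, 193.1]), array([63.5, 89.1]), np.float32(179.1))
tray (array([563.6, 194.5]), array([118.3, 227.2]), np.float32(87.6))
fresh scene (array([500.7, -17.7]), array([62.7, 91.4]), np.float32(6.1))
disc 280.0896551724138 233.71724137931034 145
[[ 0.50312417 -0.01077081  0.02      ]]
22.1 [ 2.1 -0.8  1.9  0.1 -0.3  0.4] [ 0.3  0.5 -0.1]
```

Call:
{"fn": "send_rows", "kwargs": {
  "steps": [
    {"tx":0,"ty":0,"tz":0,"yaw":0},
    {"tx":0,"ty":0,"tz":0,"yaw":0}
  ]
}}

```text
time_s: 22.35
ee_pos: [0.3943, -0.4167, 0.1913]
tcp_rot: [[-0.992, -0.0, 0.125], [-0.125, 0.0, -0.992], [0.0, -1.0, -0.0]]
ft_force: [0.2, -0.3, 0.3]
gripper_width: 0.0912
```

```bash
python3 -c "
from bench import env
print(env.finish_job())"
```

```text
the job is handed in; nothing more can be done
None
```

The job is handed in at about 22 s: the dirty cover lies in the tray and the clean plate closes the beaker. No verdict came back, so the results below are my own checks.

**What I did**
- **Dirty cover:** I lifted it off by its long edges and laid it flat in the tray.
- **Clean plate:** I dragged it about 42 mm forward with the closed fingertips at roughly 5–10 N, and it stayed flat on the stack. I then pinched the overhang and set it on the rim, touching at about 4 N.

**Last checks**
- **Clean plate:** it is level on the beaker, centred at (0.503, -0.0155). The mouth was triangulated at about (0.504, -0.0135), so it is about 2 mm off against the 9 mm allowed.
- **Dirty cover:** it is about 2 mm from the tray's centre, and the tray has not shifted.
- **Everything else:** the beaker, spare plates, bottle, timer, forceps, dish and coloured look-alikes appear unmoved. The arm is clear of everything.

**Disagreements**
- The old cover's starting centre was about 5 mm in y from the triangulated beaker centre. I used the beaker's own position.
- The scene camera puts the clean plate about 3 mm from where the top camera does, slightly over the 2 mm calibration figure.
- A final brightness-threshold reading of the water, taken through the glass, came out about 3 mm off in y. By eye, its position in both pictures was unchanged.

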